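# Change the cards in a circuit board test station

### The job

Slide the test station's cover fully open, move the tested cards that are inside it into the outgoing rack, and stand every new card from the blue mat in a bay of the station, one card per slot, upright and fully seated. Then slide the cover fully shut and, only after that, press the start button all the way down and let go. Leave the other things on the bench where they are.

Things in the scene. Friction and masses are not known exactly. Their poses are not given: they have to be found in the camera images.
- station: test station fixed to the table, white and blue box 385 (x) x 101 (y) mm, side rails 99 mm high. Origin at table height under its middle. +x half: compartment 69 mm wide, floor 6 mm up, rim 90 mm, under the cover, with 3 bays in a row along x, its end walls 40 mm or more from a bay's centre. -x half: closed housing on which the opened cover lies. Button ledge on the housing's +y side
- bay0 (a point): centre of the floor of bay 0 (x = 47 mm from the station's origin, bays 48 mm apart), where the middle of a seated card's foot belongs. Bay 35 mm in the station's x (card thickness) by 69 mm in y, between ribs that stand 20 mm above the floor. Axes as the station's
- bay1 (a point): centre of the floor of bay 1 (x = 95 mm from the station's origin, bays 48 mm apart), where the middle of a seated card's foot belongs. Bay 35 mm in the station's x (card thickness) by 69 mm in y, between ribs that stand 20 mm above the floor. Axes as the station's
- bay2 (a point): centre of the floor of bay 2 (x = 143 mm from the station's origin, bays 48 mm apart), where the middle of a seated card's foot belongs. Bay 35 mm in the station's x (card thickness) by 69 mm in y, between ribs that stand 20 mm above the floor. Axes as the station's
- cover (a joint): the flat grey metal cover, 188 x 83 x 6 mm, sliding level along the station's x: 0 = fully shut over the compartment, 0.185 m = fully open (slid towards the station's -x, over the housing). It may start slightly ajar. Friction about 1.5 N; stays where it is left. Its underside is 90 mm above the table, 6 mm above a seated card
- cover_grip (a point): middle of the top of the cover's black handle rib, 130 mm above the table: a rib 14 mm thick along the station's x, 60 mm along its y, standing 34 mm up from the middle of the cover
- start (a joint): green start button on the ledge, pressed straight down against a spring: 0 = up, 0.006 m = fully down (about 5 N); springs back when let go
- start_top (a point): centre of the start button's top face (32 mm across)
- rack: outgoing rack fixed to the table, low black and white, 135 (x) x 85 mm, 26 mm high, with two slots 60 mm apart along its x. Origin at the centre of its underside. Floor 6 mm up, slots 35 mm (x) by 69 mm (y), ribs 20 mm above the floor. It stands on the left or right of the station
- out0 (a point): centre of rack slot 0 on its floor, where the middle of a seated card's foot belongs; card thickness along the rack's x
- out1 (a point): centre of rack slot 1 on its floor, where the middle of a seated card's foot belongs; card thickness along the rack's x
- tested0: tested card, at the start in a bay of the station under the cover (1 or 2 of three present). Green board, 9 mm thick (x), 64 mm wide (y), upright on a black foot 30 (x) x 64 (y) x 22 mm; 78 mm high in all, 0.16 kg, stands by itself. Origin: centre of the foot's underside, z up. All cards alike, same either way round. Pinch along x, near the top
- tested1: tested card, at the start in a bay of the station under the cover (1 or 2 of three present). Green board, 9 mm thick (x), 64 mm wide (y), upright on a black foot 30 (x) x 64 (y) x 22 mm; 78 mm high in all, 0.16 kg, stands by itself. Origin: centre of the foot's underside, z up. All cards alike, same either way round. Pinch along x, near the top
- tested2: tested card, at the start in a bay of the station under the cover (1 or 2 of three present). Green board, 9 mm thick (x), 64 mm wide (y), upright on a black foot 30 (x) x 64 (y) x 22 mm; 78 mm high in all, 0.16 kg, stands by itself. Origin: centre of the foot's underside, z up. All cards alike, same either way round. Pinch along x, near the top
- new0: new card, at the start on the blue mat across the station from the rack (2 or 3 of four present). Green board, 9 mm thick (x), 64 mm wide (y), upright on a black foot 30 (x) x 64 (y) x 22 mm; 78 mm high in all, 0.16 kg, stands by itself. Origin: centre of the foot's underside, z up. All cards alike, same either way round. Pinch along x, near the top
- new1: new card, at the start on the blue mat across the station from the rack (2 or 3 of four present). Green board, 9 mm thick (x), 64 mm wide (y), upright on a black foot 30 (x) x 64 (y) x 22 mm; 78 mm high in all, 0.16 kg, stands by itself. Origin: centre of the foot's underside, z up. All cards alike, same either way round. Pinch along x, near the top
- new2: new card, at the start on the blue mat across the station from the rack (2 or 3 of four present). Green board, 9 mm thick (x), 64 mm wide (y), upright on a black foot 30 (x) x 64 (y) x 22 mm; 78 mm high in all, 0.16 kg, stands by itself. Origin: centre of the foot's underside, z up. All cards alike, same either way round. Pinch along x, near the top
- new3: new card, at the start on the blue mat across the station from the rack (2 or 3 of four present). Green board, 9 mm thick (x), 64 mm wide (y), upright on a black foot 30 (x) x 64 (y) x 22 mm; 78 mm high in all, 0.16 kg, stands by itself. Origin: centre of the foot's underside, z up. All cards alike, same either way round. Pinch along x, near the top
- bottle: bystander, to be left where it is: upright bottle, 52 mm across, 130 mm high; origin under its middle
- screwdriver: bystander, to be left where it is: screwdriver lying down, 160 mm long
- brush: bystander, to be left where it is: brush lying down, 160 mm long
- reel: bystander, to be left where it is: flat black component reel lying down, 110 mm across, 12 mm high
- jar: bystander, to be left where it is: small jar, 60 mm across, 60 mm high
- blank: bystander, to be left where it is: bare green panel lying flat, 110 x 80 x 12 mm

How it is judged:
By the outcome, as a careful person would: the job done as asked, in the order asked, and still so for the second after the job is handed in, with the robot touching nothing.
Of tested0, tested1, tested2 only 1 to 2 are there at a start; the rules pass over those that are not, and their reading is None.
Of new0, new1, new2, new3 only 2 to 3 are there at a start; the rules pass over those that are not, and their reading is None.
At some moment in a run one of new0, new1, new2, new3 may be knocked a few centimetres aside while the robot is not near it.
It also fails if it takes over 210 s, if anything falls off the work surface, if the arm or the gripper's body presses on something with over 40 N, if the wrist force passes 120 N, or if a joint passes its speed limit or range.

### The arm

A 6-joint arm with a two-finger parallel gripper is mounted at the origin on the work surface. World frame = base frame: x ahead of the robot, y to its left, z up, the work surface at z = 0. Lengths are in m, angles in rad, forces in N, time in s.
With the tool pointing down it reaches from about 0.375 to 0.9 m from the base axis. Payload 3.1 kg.
Tool frame: the origin (TCP) lies between the finger pads; the fingertips stand 19 mm ahead of it and the grasp point (between the pads) is the TCP; z points along the fingers, y is the line along which they close (so a half turn about z gives the same grasp; the last joint's range is limited). The gripper opens to 87 mm and grips with 3 to 60 N. Pads are 19 mm wide; open, the fingers measure 117 mm over their backs; the gripper's body (75 mm by 190 mm) begins 51 mm behind the grasp point.
Start: joints at [1.163, 0.527, 1.433, -0, 1.181, -0.178], TCP at [0.142, 0.609, 0.218] pointing down, gripper open.
Joint ranges: [-3.08, 3.08], [-0.75, 2.2], [0.22, 2.44], [-1.43, 4.57], [0, 2.65], [-2.85, 2.85]. Speed limits (rad/s): [2.79, 2.79, 3.14, 3.14, 3.14, 3.14].

### API

Orientations are given as a unit quaternion [x, y, z, w].
In Python, from rig import telemetry, viewer, hand_in gives the robot as it stands. The module is installed in compiled form; this text tells all that it offers.
- The arm moves only by the shell command python3 -m creep 'ROWS' [FORCE]. ROWS is JSON, a list of rows, each an object with "translation": the shift along the tool's x, y, z in mm, a list of three; "roll": the turn about the tool's z in degrees; "gripper": the finger opening in mm, from 0 to 87. In form: [{"translation": [tx, ty, tz], "roll": roll, "gripper": gripper}, ...]. A call has 1 to 5 rows; each row is the pose to reach, as a shift and turn from the pose commanded when the call began, along the tool's axes at that moment; what a row does not reach only later rows make up. A row lasts 1/12 s, in which the tool goes at most 41.7 mm and 7.16 degrees, less where a joint would pass 70% of its speed; a pose out of reach is approached as far as the arm can. A call with a gripper value outside its range is refused whole. The fingers move at their own pace and stop on an object; FORCE is the grip in N (left out, the last holds). Time passes only in rows, so rows that repeat a pose let the fingers close. It gives the time, the measured TCP pose, the force, the opening and the grip force at its end, in the units of the state.
- telemetry.get_obs(): the state, without advancing time (a new reading comes with each control period).
- viewer.camera(name): name is "side" or "top"; returns the picture (400x640x3 uint8, blue, green, red); there is no depth.
- viewer.camera_info(name): a dict with "intrinsics" (3x3 intrinsics, pixels), "rvec" (rotation vector, rad) and "tvec" (3), from world to camera coordinates, as OpenCV has them. Camera axes: x right, y down, z forward; pixel columns grow to the right and rows downward; lengths in m; the calibration is good to about 2 mm. A picture is of the moment at which its call begins. camera_info takes no time and is no camera call.
- hand_in(): hands the job in; it is judged then, once.
Trained networks look in the newest picture that a camera, given by its name, has taken for a name from the list of things; names that differ only in an ending like _2 or _b are one class to them, and where a whole thing is asked for, a point or a joint stands for the part that bears it (a point fixed in the world has none). Each returns a list of dicts, best first, with "p" (0 to 1); they miss things now and then, are a little off and sometimes report something else, mostly with a low value. They report only what shows in the picture. A call takes as long as a camera call.
- viewer.recognise(camera, thing): "bbox" ([left, top, width, height] in pixels, round what is visible of it).
The state is a dict: "time": time; "q": joint angles; "joint_velocities": joint speeds; "joint_torque": joint torques, N m; "position": TCP position; "tool_rot": TCP orientation; "ft_force": force on the tool from outside, world axes, zero at the start; "moment": the same for the moment, N m; "grip_width": finger opening in m; "grip_force": force on a finger pad.
Only numpy, scipy, OpenCV 4.12 (cv2) and the standard library are available. Lean on these libraries where they do the work, as an engineer would, in place of code of your own. Each camera call takes 0.05 s, during which the arm holds its last target. There are 200 camera calls.

## Working session

There is one attempt and no reset: what is moved stays moved. The work goes in short steps, Python scripts to look and compute and a shell command to move; the robot and the scene stay as the last step left them, time stands still between calls to the robot, and variables do not carry over. Pictures are saved under pics/ and viewed, at most 14 in all, crops included, and the job is handed in when it is done.

```bash
mkdir -p pics; cat > h.py <<'E'
import numpy as np, cv2
from rig import telemetry, viewer, hand_in
from scipy.spatial.transform import Rotation as R
def snap(c,f):
    im=viewer.camera(c); cv2.imwrite('pics/'+f,im); return im
def cam(c):
    i=viewer.camera_info(c); return np.array(i['intrinsics']),np.array(i['rvec']),np.array(i['tvec'])
def px2w(c,uv,z):
    K,r,t=cam(c); M=R.from_rotvec(r.ravel()).as_matrix(); t=t.ravel()
    d=M.T@np.linalg.inv(K)@np.array([uv[0],uv[1],1.]); o=-M.T@t
    return o+d*(z-o[2])/d[2]
def w2px(c,p):
    K,r,t=cam(c); return cv2.projectPoints(np.array(p,float).reshape(-1,1,3),r,t,K,None)[0][:,0]
def state():
    s=telemetry.get_obs(); return s
def delta(p,yaw=None):
    "mm shift in tool axes to world target p; roll deg to bring tool y (closing) to yaw"
    s=state(); M=R.from_quat(s['tool_rot']).as_matrix()
    d=M.T@(np.array(p)-s['position'])*1000
    out=[np.round(d,1)]
    if yaw is not None:
        y=M.T@np.array([np.cos(yaw),np.sin(yaw),0]); a=np.degrees(np.arctan2(-y[0],y[1])); a=(a+90)%180-90
        out.append(round(a,1))
    print(*out); return out
E
python3 - <<'E'
from h import *
snap('top','t0.png');snap('side','s0.png')
s=state();print(s['time'],s['position'],R.from_quat(s['tool_rot']).as_matrix().round(3))
for c in('top','side'):
    K,r,t=cam(c);print(c,K[0,0],-R.from_rotvec(r.ravel()).as_matrix().T@t.ravel())
E
```

```text
0.1 [0.14146662 0.60809401 0.2175804 ] [[-0.974  0.227 -0.001]
 [ 0.227  0.974 -0.002]
 [ 0.    -0.002 -1.   ]]
top 403.5221128185477 [0.45724303 0.0193871  1.40727679]
side 487.60320706508855 [-0.05903634 -0.78702048  1.04068185]
```

View pics/t0.png

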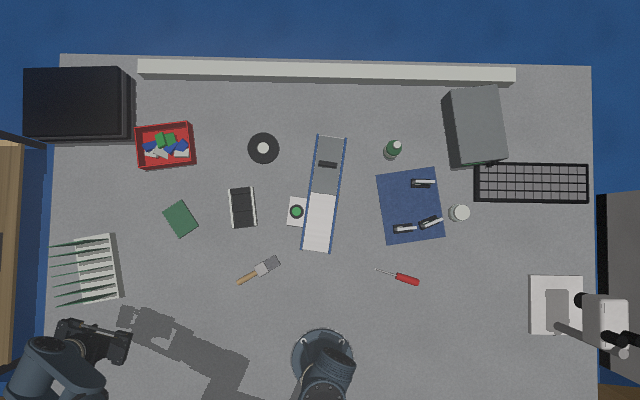

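View pics/s0.png

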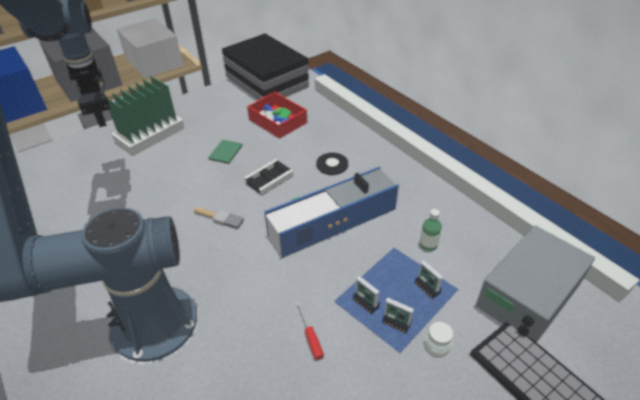

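The top view shows the station at about (324,195), with the cover at its far end and the handle at (327,164). The rack is at (243,207), the button at (297,212), and three new cards are on the mat at (404,228), (431,222) and (423,183). Next I'll measure them in an enlarged crop.

```bash
python3 - <<'E'
from h import *
im=cv2.imread('pics/t0.png')
c=im[125:260,220:460]; cv2.imwrite('pics/t0c.png',cv2.resize(c,None,fx=3.33,fy=3.33,interpolation=cv2.INTER_CUBIC))
for n in ['station','rack','start','cover','cover_grip','new0','tested0','bottle','jar','reel']:
    for d in viewer.recognise('top',n)[:4]:
        b=d['bbox'];z={'station':.095,'rack':.026,'start':.05,'cover':.096,'cover_grip':.13,'new0':.078}.get(n,.03)
        print(n,round(d['p'],2),np.round(b,1),px2w('top',(b[0]+b[2]/2,b[1]+b[3]/2),z).round(3))
E
```

```text
station 0.95 [287.3 135.5  59.1 119.6] [0.552 0.027 0.095]
rack 0.83 [227.7 185.3  28.3  41.8] [0.515 0.283 0.026]
rack 0.74 [311.5 133.1  33.7  62.3] [ 0.665 -0.009  0.026]
rack 0.69 [383.6 136.2  21.2  22.5] [ 0.729 -0.236  0.026]
cover 0.92 [315.6 136.1  29.3  58.3] [ 0.652 -0.014  0.096]
cover_grip 0.9 [311.5 130.2  32.5  63.9] [ 0.656 -0.005  0.13 ]
new0 0.68 [415.3 213.7  28.5  17.3] [ 0.472 -0.346  0.078]
new0 0.67 [395.5 222.6  17.1  14.3] [ 0.446 -0.262  0.078]
new0 0.56 [411.9 179.   22.8  10.7] [ 0.597 -0.325  0.078]
bottle 0.68 [381.2 136.7  23.6  21.8] [ 0.728 -0.232  0.03 ]
jar 0.77 [447.3 206.5  20.2  13.8] [ 0.505 -0.455  0.03 ]
reel 0.7 [248.6 128.6  30.6  31.2] [0.729 0.214 0.03 ]
reel 0.6 [447.6 206.   20.8  14.3] [ 0.506 -0.457  0.03 ]
```

View pics/t0c.png

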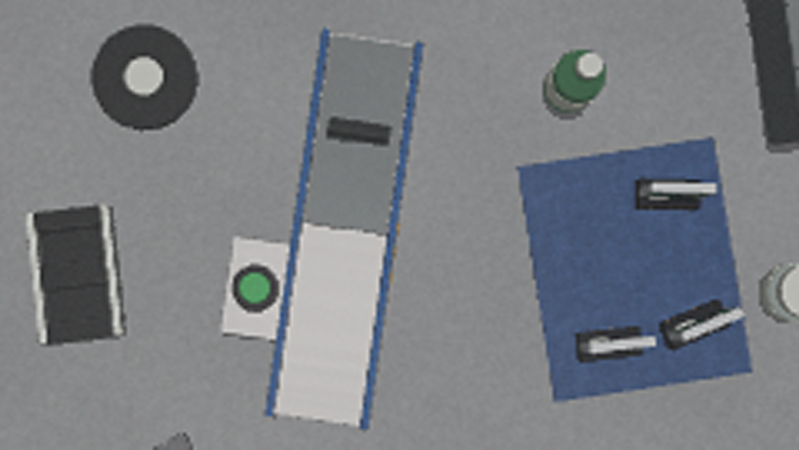

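```bash
cat > fit.py <<'E'
from h import *
from scipy.optimize import least_squares
def lines_fit(c,im,pts3_fn,p0,edges,span=5,n=40):
    """subpixel edge refinement: for each 3D edge (a,b) sample normals, find the max gradient, LSQ pose (x,y,yaw)"""
    g=cv2.GaussianBlur(im,(0,0),0.7).astype(float)
    p=np.array(p0,float)
    for it in range(6):
        obs=[]
        for k,(a,b) in enumerate(edges):
            A,B=w2px(c,pts3_fn(p,np.array([a,b])));d=(B-A)/np.linalg.norm(B-A);nn=np.array([-d[1],d[0]])
            s=span if it<3 else 2.5
            off=np.arange(-s,s+.01,.25)
            for t in np.linspace(.08,.92,n):
                q=A+t*(B-A);P=(q+off[:,None]*nn).astype(np.float32)
                prof=cv2.remap(g,P[:,0].reshape(1,-1),P[:,1].reshape(1,-1),cv2.INTER_LINEAR)[0]
                gr=np.linalg.norm(np.gradient(prof,axis=0),axis=1)
                i=gr.argmax()
                if gr[i]>2 and 0<i<len(off)-1:
                    w=gr**4; obs.append((k,t,q+nn*off[i],nn))
        def res(p):
            W=[w2px(c,pts3_fn(p,np.array(e))) for e in edges]
            return [np.dot(W[k][0]+t*(W[k][1]-W[k][0])-q,nn) for k,t,q,nn in obs]
        r=least_squares(res,p,loss='soft_l1',f_scale=.3,x_scale=[.01,.01,.1]);p=r.x
    e=np.array(res(p));print(c,p.round(4),'deg',np.degrees(p[2]).round(2),'rms',np.median(abs(e)).round(3),len(e),
        [np.median(e[[o[0]==k for o in obs]]).round(2) for k in range(len(edges))]); return p
def rigid(p,P):
    cc,s=np.cos(p[2]),np.sin(p[2]);P=np.asarray(P,float)
    return np.c_[p[0]+cc*P[:,0]-s*P[:,1],p[1]+s*P[:,0]+cc*P[:,1],P[:,2]]
E
cat > m1.py <<'E'
from fit import *
f=lambda cx,cy:(220+cx/3.33,125+cy/3.33)
C=[px2w('top',f(*q),.099) for q in [(322,29),(423,43),(266,414),(368,428)]]
m=np.mean(C,0);d=(C[0]+C[1]-C[2]-C[3]);yaw=np.arctan2(d[1],d[0])
print('station',m,np.degrees(yaw),np.linalg.norm(d)/2,np.linalg.norm(C[0]-C[1]))
h,w,z=.1925,.0505,.099
E=[((-h,w,z),(h,w,z)),((-h,-w,z),(h,-w,z)),((h,-w,z),(h,w,z)),((-h,-w,z),(-h,w,z))]
for c in('top','side'):
    im=cv2.imread('pics/%s0.png'%c[0])
    p=lines_fit(c,im,rigid,(m[0],m[1],yaw),E)
C=[px2w('top',f(*q),.026) for q in [(26,213),(107,205),(42,344),(125,334)]]
m=np.mean(C,0);d=(C[0]+C[1]-C[2]-C[3]);yaw=np.arctan2(d[1],d[0])
print('rack',m,np.degrees(yaw),np.linalg.norm(d)/2,np.linalg.norm(C[0]-C[1]))
h,w,z=.0675,.0425,.026
E=[((-h,w,z),(h,w,z)),((-h,-w,z),(h,-w,z)),((h,-w,z),(h,w,z)),((-h,-w,z),(-h,w,z))]
for c in('top','side'):
    im=cv2.imread('pics/%s0.png'%c[0])
    lines_fit(c,im,rigid,(m[0],m[1],yaw),E,4)
print('handle',px2w('top',f(359,131),.13),'btn',px2w('top',f(254,287),.06))
for q in [((649,188),(716,188)),((588,344),(655,341)),((672,341),(743,312))]:
    a,b=[px2w('top',f(*x),.078) for x in q];d=b-a;print('card',(a+b)/2,np.linalg.norm(d),np.degrees(np.arctan2(d[1],d[0])))
E
python3 m1.py
```

```text
station [0.55958455 0.00566568 0.099     ] -7.02552259267857 0.38088697214411815 0.10040596379983409
top [ 0.5643  0.0093 -0.1508] deg -8.64 rms 0.504 122 [np.float64(-0.33), np.float64(0.45), np.float64(1.94), np.float64(-0.16)]
side [ 0.5574  0.0072 -0.1271] deg -7.28 rms 0.747 159 [np.float64(-0.78), np.float64(0.74), np.float64(0.85), np.float64(-0.49)]
rack [0.51114352 0.28089136 0.026     ] 9.222393465408546 0.13480903284587817 0.0834112020456925
top [0.5122 0.2788 0.1582] deg 9.06 rms 0.758 158 [np.float64(-0.81), np.float64(1.5), np.float64(-0.25), np.float64(0.49)]
side [ 0.5055  0.282  -0.0888] deg -5.09 rms 1.17 128 [np.float64(-1.31), np.float64(0.93), np.float64(-0.96), np.float64(1.06)]
handle [ 0.64946264 -0.00555885  0.13      ] btn [0.50029965 0.09520693 0.06      ]
card [ 0.60720284 -0.33031406  0.078     ] 0.06705883544405207 -88.76626161060794
card [ 0.45222685 -0.27060364  0.078     ] 0.0666325899921877 -86.30913082528063
card [ 0.4697784  -0.35600967  0.078     ] 0.07670002811744481 -66.86113458663114
```

```bash
cat > fit2.py <<'E'
from fit import *
def fit(c,im,p0,edges,span=3,n=40,show=True):
    """edges: (a,b,channel,sign) channel 'L' or 'B'; the first step going inwards of that sign is sought (centroid of gradient)"""
    im=im.astype(float);ch={'L':im.sum(2)/3,'B':im[...,0]-im[...,2],'G':im[...,1]-im[...,2]};p=np.array(p0,float)
    ctr=lambda p:np.mean([rigid(p,[e[0],e[1]]).mean(0) for e in edges],0)
    for it in range(6):
        obs=[];cp=w2px(c,ctr(p))[0];s=span if it<3 else 2
        for k,(a,b,h,sg) in enumerate(edges):
            A,B=w2px(c,rigid(p,[a,b]));d=(B-A)/np.linalg.norm(B-A);nn=np.array([-d[1],d[0]])
            if nn@(cp-A)<0:nn=-nn
            off=np.arange(-s-.5,s+.51,.25)
            for t in np.linspace(.1,.9,n):
                q=A+t*(B-A);P=(q+off[:,None]*nn).astype(np.float32)
                pr=cv2.remap(ch[h],P[:,0].reshape(1,-1),P[:,1].reshape(1,-1),cv2.INTER_LINEAR)[0]
                g=np.clip(sg*np.gradient(cv2.GaussianBlur(pr.reshape(1,-1),(5,1),0).ravel()),0,None)
                i=g[2:-2].argmax()+2
                if g[i]<1.5:continue
                w=g[max(0,i-3):i+4];o=off[max(0,i-3):i+4];obs.append((k,t,q+nn*(w@o/w.sum()),nn))
        def res(p):
            W=[w2px(c,rigid(p,e[:2])) for e in edges]
            return [np.dot(W[k][0]+t*(W[k][1]-W[k][0])-q,nn) for k,t,q,nn in obs]
        p=least_squares(res,p,loss='soft_l1',f_scale=.3,x_scale=[.01,.01,.1]).x
    e=np.array(res(p))
    if show:print(c,p.round(4),'deg',np.degrees(p[2]).round(2),len(e),[(round(float(np.median(e[[o[0]==k for o in obs]])),2),sum(o[0]==k for o in obs)) for k in range(len(edges))])
    return p
def rect(h,w,z,chs):
    return [((-h,w,z),(h,w,z),*chs[0]),((-h,-w,z),(h,-w,z),*chs[0]),((h,-w,z),(h,w,z),*chs[1]),((-h,-w,z),(-h,w,z),*chs[2])]
E
cat > m2.py <<'E'
from fit2 import *
T=cv2.imread('pics/t0.png');S=cv2.imread('pics/s0.png')
st=fit('top',T,(.5596,.0057,-.1226),rect(.1925,.0505,.099,[('B',1),('L',1),('L',1)]))
fit('side',S,st,rect(.1925,.0505,.099,[('B',1),('L',1),('L',1)])[:1]+rect(.1925,.0505,.099,[('B',1),('B',1),('B',1)])[3:])
rk=fit('top',T,(.5111,.2809,.161),rect(.0675,.0425,.026,[('L',1),('L',-1),('L',-1)]))
fit('side',S,rk,rect(.0675,.0425,.026,[('L',1),('L',-1),('L',-1)]))
def draw(im,c,items,box,f,fx):
    x0,y0,x1,y1=box;o=cv2.resize(im[y0:y1,x0:x1],None,fx=fx,fy=fx,interpolation=cv2.INTER_CUBIC)
    for p,(h,w,z) in items:
        q=w2px(c,rigid(p,[(-h,-w,z),(h,-w,z),(h,w,z),(-h,w,z)]));q=((q+.5-[x0,y0])*fx)
        cv2.polylines(o,[np.round(q*16).astype(int)],True,(0,0,255),1,cv2.LINE_AA,4)
    return o
it=[(st,(.1925,.0505,.099)),(rk,(.0675,.0425,.026))]
a=draw(T,'top',it,(225,130,355,255),'',4);b=draw(S,'side',it,(240,155,405,255),'',3)
H=max(a.shape[0],b.shape[0]);cv2.imwrite('pics/ov_top.png',a);cv2.imwrite('pics/ov_side.png',b)
print(a.shape,b.shape)
E
python3 m2.py
```

```text
Traceback (most recent call last):
  File "m2.py", line 3, in <module>
    st=fit('top',T,(.5596,.0057,-.1226),rect(.1925,.0505,.099,[('B',1),('L',1),('L',1)]))
  File "fit2.py", line 22, in fit
    p=least_squares(res,p,loss='soft_l1',f_scale=.3,x_scale=[.01,.01,.1]).x
      ~~~~~~~~~~~~~^^^^^^^^^^^^^^^^^^^^^^^^^^^^^^^^^^^^^^^^^^^^^^^^^^^^^^
  File "fit2.py", line 20, in res
    W=[w2px(c,rigid(p,e[:2])) for e in edges]
       ~~~~^^^^^^^^^^^^^^^^^^
  File "h.py", line 13, in w2px
    K,r,t=cam(c); return cv2.projectPoints(np.array(p,float).reshape(-1,1,3),r,t,K,None)[0][:,0]
          ~~~^^^
  File "h.py", line 7, in cam
    i=viewer.camera_info(c); return np.array(i['intrinsics']),np.array(i['rvec']),np.array(i['tvec'])
ValueError: time passes only in moves, steps and waits
```

Repeated calibration queries hit a limit, so I'll cache them.

```bash
python3 - <<'E'
s=open('h.py').read()
s=s.replace("def cam(c):\n    i=","import functools,json,os\n@functools.cache\ndef cam(c):\n    f='cam_%s.json'%c\n    if os.path.exists(f): return tuple(np.array(v) for v in json.load(open(f)))\n    i=").replace("; return np.array(i['intrinsics'])","; json.dump([np.array(i[k]).tolist() for k in('intrinsics','rvec','tvec')],open(f,'w'))\n    return np.array(i['intrinsics'])")
open('h.py','w').write(s)
E
python3 m2.py
```

```text
top [ 0.5626  0.0072 -0.1233] deg -7.07 156 [(-0.19, 40), (-0.22, 40), (-1.39, 36), (-0.52, 40)]
side [ 0.5735  0.003  -0.1225] deg -7.02 41 [(-0.01, 38), (-0.05, 3)]
top [0.5111 0.2837 0.1384] deg 7.93 160 [(-0.21, 40), (-0.1, 40), (0.44, 40), (0.43, 40)]
side [0.5052 0.2806 0.1183] deg 6.78 159 [(0.69, 40), (0.52, 40), (1.23, 39), (1.69, 40)]
(500, 520, 3) (300, 495, 3)
```

View pics/ov_top.png

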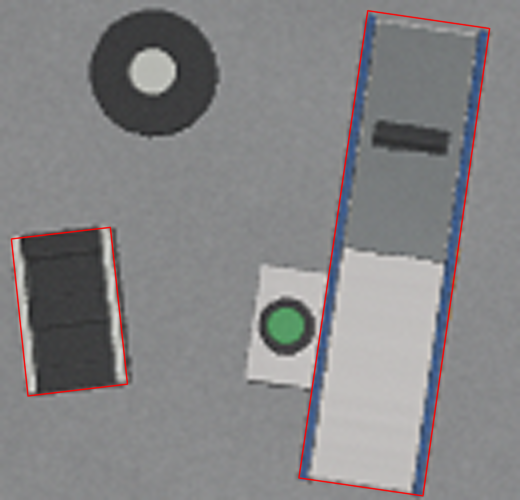

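View pics/ov_side.png

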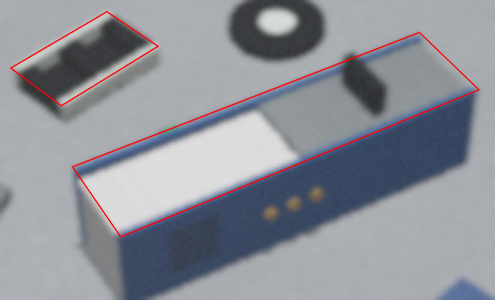

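```bash
cat > m3.py <<'E'
from fit2 import *
T=cv2.imread('pics/t0.png');S=cv2.imread('pics/s0.png')
h,w,z=.1925,.0505,.099
a,b,c,d=rect(h,w,z,[('B',1),('L',1),('L',1)])
c2,d2=[((e[0][0],e[0][1]*.9,.09),(e[1][0],e[1][1]*.9,.09),'L',1) for e in(c,d)]
fit('top',T,(.5615,.006,-.1226),[a,b,c2,d2])
b0=((-h,-w,0),(h,-w,0),'B',1); dv=((h,-w,0.01),(h,-w,.09),'B',1)
fit('side',S,(.5615,.006,-.1226),[a,b0,dv])
# rack
h,w,z=.0675,.0425,.026
a=((-h,w,z),(h,w,z),'L',1);b0=((-h,-w,0),(h,-w,0),'L',1);c=((h,-w*.85,z),(h,w*.85,z),'L',-1);d=((-h,-w*.85,z),(-h,w*.85,z),'L',-1);d0=((-h,-w,0),(-h,w,0),'L',-1)
fit('top',T,(.511,.2809,.15),[a,b0,c,d])
fit('side',S,(.509,.2809,.15),[a,b0,c,d0],span=4)
# handle
h,w,z=.007,.03,.13
a,b,c,d=rect(h,w,z,[('L',-1)]*3)
fit('top',T,(.6495,-.0056,-.1226),[c,d,a,b],span=2)
# new cards: white top strip 9x64 at z=.078
for q in [(.6072,-.3303,.01),(.4522,-.2706,.06),(.4698,-.356,.4)]:
    h,w,z=.0045,.032,.078
    a,b,c,d=rect(h,w,z,[('L',1)]*3); fit('top',T,q,[c,d,a,b],span=2)
m=(T[...,1].astype(int)-T[...,2]>40);m[:,:285]=0;m[:,310:]=0;m[:200]=0;m[225:]=0
v,u=np.nonzero(m);print('btn',u.mean(),v.mean(),px2w('top',(u.mean(),v.mean()),.05))
m=(S[...,1].astype(int)-S[...,2]>40);print(m[180:300,250:400].sum())
E
python3 m3.py
```

```text
top [ 0.5623  0.0072 -0.1235] deg -7.08 158 [(-0.19, 40), (-0.21, 40), (-0.66, 38), (-0.45, 40)]
side [ 0.5587  0.0084 -0.1214] deg -6.96 118 [(-0.91, 38), (-0.48, 40), (0.03, 40)]
top [0.511  0.2856 0.1401] deg 8.03 160 [(-0.71, 40), (-0.74, 40), (0.42, 40), (0.45, 40)]
side [0.5098 0.3032 0.1288] deg 7.38 114 [(nan, 0), (0.01, 40), (-0.55, 34), (-0.45, 40)]
top [ 0.6503 -0.0037 -0.1525] deg -8.74 160 [(0.99, 40), (1.15, 40), (0.17, 40), (0.01, 40)]
top [ 0.6088 -0.3303  0.0153] deg 0.88 160 [(0.09, 40), (0.13, 40), (0.02, 40), (0.01, 40)]
top [ 0.4521 -0.2703  0.1269] deg 7.27 160 [(0.2, 40), (0.19, 40), (0.22, 40), (0.29, 40)]
top [ 0.4737 -0.3593  0.4174] deg 23.92 160 [(0.14, 40), (0.12, 40), (0.04, 40), (0.19, 40)]
btn 296.03125 210.875 [0.50164843 0.0966176  0.05      ]
9
  return _methods._mean(a, axis=axis, dtype=dtype,
  ret = ret.dtype.type(ret / rcount)
```

```bash
cat >> h.py <<'E'
def plan(*wps):
    "wps: (x,y,z,closing-line yaw deg or None): prints per-call shift mm, roll deg, rows needed"
    s=state();M=R.from_quat(s['tool_rot']);p=np.array(s['position'])
    # assume the tool points straight down
    yw=np.arctan2(*M.as_matrix()[[1,0],1])
    for x,y,z,a in wps:
        g=np.array([x,y,z])
        da=0 if a is None else (np.degrees(np.radians(a)-yw)+90)%180-90
        D=g-p;n=max(1,int(np.ceil(max(np.linalg.norm(D)/.2,abs(da)/34-.05))))
        for i in range(n):
            yy=np.array([np.cos(yw),np.sin(yw),0]);zz=np.array([0,0,-1.]);xx=np.cross(yy,zz)
            d=D/n; t=[d@xx*1e3,d@yy*1e3,d@zz*1e3]
            rows=int(np.ceil(max(np.linalg.norm(d)/.0417,abs(da/n)/7.16)+.3))
            print('[%.1f, %.1f, %.1f] roll %.1f rows %d'%(*t,-da/n,rows),end='   ')
            yw+=np.radians(da/n)
        p=g;print()
st=np.array([.561,.0075,np.radians(-7.05)])
rk=np.array([.511,.2835,np.radians(8)])
def loc(f,x,y=0): return f[:2]+[np.cos(f[2])*x-np.sin(f[2])*y,np.sin(f[2])*x+np.cos(f[2])*y]
E
python3 - <<'E'
from h import *
plan((.650,-.0037,.20,-7.05),(.650,-.0037,.119,-7.05))
E
```

```text
[-158.5, -120.3, 4.6] roll 21.0 rows 6   [-191.0, -55.6, 4.6] roll 21.0 rows 6   [-198.3, 16.6, 4.6] roll 21.0 rows 6   [-179.2, 86.5, 4.6] roll 21.0 rows 6   
[0.0, 0.0, 81.0] roll -0.0 rows 3
```

```bash

python3 -m creep '[{"translation":[-158,-120,4],"roll":21,"gripper":60},{"translation":[-158,-120,4],"roll":21,"gripper":60},{"translation":[-158,-120,4],"roll":21,"gripper":60},{"translation":[-158,-120,4],"roll":21,"gripper":60},{"translation":[-158,-120,4],"roll":21,"gripper":60}]' 10
python3 -m creep '[{"translation":[-191,-56,4],"roll":21,"gripper":60},{"translation":[-191,-56,4],"roll":21,"gripper":60},{"translation":[-191,-56,4],"roll":21,"gripper":60},{"translation":[-191,-56,4],"roll":21,"gripper":60},{"translation":[-191,-56,4],"roll":21,"gripper":60}]'
python3 -m creep '[{"translation":[-198,16,4],"roll":21,"gripper":60},{"translation":[-198,16,4],"roll":21,"gripper":60},{"translation":[-198,16,4],"roll":21,"gripper":60},{"translation":[-198,16,4],"roll":21,"gripper":60},{"translation":[-198,16,4],"roll":21,"gripper":60}]'
python3 - <<'E'
from h import *
plan((.650,-.0037,.20,-7.05))
E
```

```text
time: 1.02
position: [0.2696, 0.4537, 0.2145]
tool_rot: [0.294, 0.956, -0.0, 0.0]
ft_force: [0.0, -0.5, -0.9]
grip_width: 0.0639
grip_force: 0.0
time: 1.43
position: [0.397, 0.3003, 0.2108]
tool_rot: [0.463, 0.886, 0.0, 0.001]
ft_force: [0.7, 0.3, -1.1]
grip_width: 0.0602
grip_force: 0.0
time: 1.85
position: [0.5238, 0.1465, 0.2067]
tool_rot: [0.617, 0.787, 0.0, 0.001]
ft_force: [0.6, 0.4, 0.2]
grip_width: 0.0601
grip_force: 0.0
[-176.0, 86.7, 6.7] roll 20.8 rows 6
```

```bash

python3 -m creep '[{"translation":[-176,87,6],"roll":21,"gripper":60},{"translation":[-176,87,6],"roll":21,"gripper":60},{"translation":[-176,87,6],"roll":21,"gripper":60},{"translation":[-176,87,6],"roll":21,"gripper":60},{"translation":[-176,87,6],"roll":21,"gripper":60}]'
python3 -m creep '[{"translation":[0,0,0],"roll":0,"gripper":60},{"translation":[0,0,0],"roll":0,"gripper":60}]'
python3 - <<'E'
from h import *
plan((.650,-.0037,.119,-7.05))
E
```

```text
time: 2.27
position: [0.6507, -0.0042, 0.2005]
tool_rot: [0.75, 0.661, 0.0, 0.001]
ft_force: [1.0, 0.7, -0.7]
grip_width: 0.0598
grip_force: 0.0
time: 2.43
position: [0.6489, -0.0024, 0.1999]
tool_rot: [0.751, 0.661, 0.0, -0.0]
ft_force: [-0.6, 0.6, -0.4]
grip_width: 0.0601
grip_force: 0.0
[-1.2, 1.3, 80.9] roll -0.2 rows 3
```

Descend, then close gently and read where the handle sits.

```bash

python3 -m creep '[{"translation":[0,1,40],"roll":0,"gripper":60},{"translation":[0,1,70],"roll":0,"gripper":60},{"translation":[0,1,80],"roll":0,"gripper":60},{"translation":[0,1,80],"roll":0,"gripper":30},{"translation":[0,1,80],"roll":0,"gripper":5}]' 5
python3 -m creep '[{"translation":[0,0,0],"roll":0,"gripper":5},{"translation":[0,0,0],"roll":0,"gripper":5},{"translation":[0,0,0],"roll":0,"gripper":5},{"translation":[0,0,0],"roll":0,"gripper":5},{"translation":[0,0,0],"roll":0,"gripper":5}]' 5
```

```text
time: 2.85
position: [0.6488, 0.0002, 0.1208]
tool_rot: [0.749, 0.662, -0.0, -0.0]
ft_force: [0.1, 0.1, 1.4]
grip_width: 0.053
grip_force: 0.0
time: 3.27
position: [0.6502, -0.001, 0.1216]
tool_rot: [0.75, 0.662, 0.001, 0.001]
ft_force: [1.4, 0.5, 1.4]
grip_width: 0.0215
grip_force: 0.8
```

```bash

python3 -m creep '[{"translation":[0,0,0],"roll":0,"gripper":5},{"translation":[0,0,0],"roll":0,"gripper":5},{"translation":[0,0,0],"roll":0,"gripper":5},{"translation":[0,0,0],"roll":0,"gripper":5},{"translation":[0,0,0],"roll":0,"gripper":5}]' 12
python3 - <<'E'
from h import *
s=[state() for _ in range(1)]
print(s[0]['position'])
E
```

```text
time: 3.68
position: [0.6502, -0.001, 0.1214]
tool_rot: [0.75, 0.662, 0.001, 0.001]
ft_force: [2.2, 0.4, 4.7]
grip_width: 0.0136
grip_force: 12.0
[ 0.65022574 -0.00097564  0.12141302]
```

```bash

python3 -m creep '[{"translation":[0,-35,0],"roll":0,"gripper":5},{"translation":[0,-70,0],"roll":0,"gripper":5},{"translation":[0,-105,0],"roll":0,"gripper":5},{"translation":[0,-140,0],"roll":0,"gripper":5},{"translation":[0,-170,0],"roll":0,"gripper":5}]' 20
for i in 1 2; do python3 -m creep '[{"translation":[0,-2,0],"roll":0,"gripper":5},{"translation":[0,-4,0],"roll":0,"gripper":5},{"translation":[0,-4,0],"roll":0,"gripper":5}]' 20; done
```

```text
time: 4.1
position: [0.4805, 0.0204, 0.1214]
tool_rot: [0.75, 0.662, 0.002, 0.002]
ft_force: [3.8, 1.2, 3.6]
grip_width: 0.0135
grip_force: 20.0
time: 4.35
position: [0.4747, 0.0213, 0.1211]
tool_rot: [0.75, 0.662, -0.001, -0.001]
ft_force: [-1.7, 1.9, 8.7]
grip_width: 0.0133
grip_force: 20.0
time: 4.6
position: [0.4732, 0.0215, 0.1211]
tool_rot: [0.75, 0.662, 0.001, 0.001]
ft_force: [0.7, 1.6, 6.6]
grip_width: 0.0136
grip_force: 20.0
```

```bash

for i in 1 2 3; do python3 -m creep '[{"translation":[0,-2,0],"roll":0,"gripper":5},{"translation":[0,-4,0],"roll":0,"gripper":5},{"translation":[0,-4,0],"roll":0,"gripper":5}]' 20; done
```

```text
time: 4.85
position: [0.4732, 0.0214, 0.1212]
tool_rot: [0.75, 0.661, 0.004, 0.004]
ft_force: [7.6, 2.7, 0.5]
grip_width: 0.0134
grip_force: 20.0
time: 5.1
position: [0.4732, 0.0214, 0.1213]
tool_rot: [0.75, 0.661, 0.006, 0.007]
ft_force: [13.6, 3.8, -7.2]
grip_width: 0.0135
grip_force: 20.0
time: 5.35
position: [0.4732, 0.0214, 0.1214]
tool_rot: [0.75, 0.661, 0.009, 0.01]
ft_force: [21.1, 3.8, -15.0]
grip_width: 0.0137
grip_force: 20.0
```

```bash

python3 -m creep '[{"translation":[0,6,0],"roll":0,"gripper":5},{"translation":[0,12,0],"roll":0,"gripper":5},{"translation":[0,12,0],"roll":0,"gripper":60},{"translation":[0,12,0],"roll":0,"gripper":60},{"translation":[0,12,0],"roll":0,"gripper":60}]'
python3 -m creep '[{"translation":[0,0,0],"roll":0,"gripper":60},{"translation":[0,0,-40],"roll":0,"gripper":60},{"translation":[0,0,-80],"roll":0,"gripper":60},{"translation":[0,0,-120],"roll":0,"gripper":60},{"translation":[0,0,-120],"roll":0,"gripper":60}]'
sed -i 's/st=np.array(\[.561/st=np.array([.5622/' h.py
python3 - <<'E'
from h import *
T=snap('top','t1.png');S=snap('side','s1.png')
o=cv2.resize(T[125:260,220:360],None,fx=3,fy=3,interpolation=cv2.INTER_CUBIC)
o2=cv2.resize(S[150:260,240:410],None,fx=3,fy=3,interpolation=cv2.INTER_CUBIC)
H=max(o.shape[0],o2.shape[0]);c=np.zeros((H,o.shape[1]+o2.shape[1]-140,3),np.uint8);c=np.zeros((o.shape[0]+o2.shape[0],510,3),np.uint8)
c=c[:590] if c.shape[0]>590 else c
cv2.imwrite('pics/v1.png',cv2.resize(np.hstack([o,np.vstack([o2,np.zeros((o.shape[0]-o2.shape[0],o2.shape[1],3),np.uint8)])]),None,fx=.85,fy=.85))
E
```

```text
time: 5.77
position: [0.4709, 0.0214, 0.1199]
tool_rot: [0.75, 0.662, -0.001, -0.001]
ft_force: [-0.6, -0.1, 0.2]
grip_width: 0.0262
grip_force: 0.0
time: 6.18
position: [0.4766, 0.0205, 0.2467]
tool_rot: [0.749, 0.662, 0.004, 0.005]
ft_force: [1.3, -0.1, -0.2]
grip_width: 0.0566
grip_force: 0.0
```

View pics/v1.png

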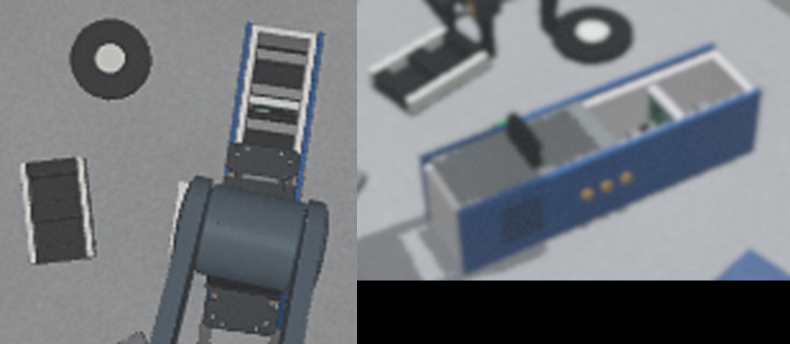

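The side and top views show one tested card, in the middle bay (bay1), at about (327,165) in the top view. I see none in bay0 or bay2.

```bash
python3 - <<'E'
from fit2 import *
T=cv2.imread('pics/t1.png')
print('bays',[loc(st,x).round(4) for x in(.047,.095,.143)])
b=loc(st,.095)
h,w,z=.0045,.032,.084
a,bb,c,d=rect(h,w,z,[('L',1)]*3)
for s in(2,3): fit('top',T,(b[0],b[1],st[2]),[c,d,a,bb],span=s)
print('px',w2px('top',[(*b,.084)]))
print(state()['position'])
for n in('tested0','new0'):
    for cc in('top','side'):print(n,cc,[(round(d['p'],2),np.round(d['bbox'])) for d in viewer.recognise(cc,n)[:5]])
x,y=b
plan((x,y,.2,-7.05),(x,y,.15,-7.05),(x,y,.067,-7.05))
E
```

```text
bays [array([0.6088, 0.0017]), array([ 0.6565, -0.0042]), array([ 0.7041, -0.0101])]
top [ 0.6548 -0.0039 -0.121 ] deg -6.93 160 [(0.08, 40), (0.09, 40), (-0.21, 40), (-0.26, 40)]
top [ 0.6548 -0.0039 -0.1197] deg -6.86 160 [(0.08, 40), (0.1, 40), (-0.22, 40), (-0.26, 40)]
px [[327.11305097 164.29504266]]
[0.47289298 0.02107248 0.2417417 ]
tested0 top [(0.55, array([320., 165.,  17.,   9.])), (0.35, array([412., 184.,  24.,   6.]))]
tested0 side [(0.67, array([352., 185.,  14.,  19.]))]
new0 top [(0.71, array([416., 214.,  27.,  16.])), (0.63, array([396., 226.,  14.,   9.])), (0.47, array([412., 181.,  26.,   9.]))]
new0 side [(0.73, array([381., 297.,  34.,  38.])), (0.67, array([353., 280.,  25.,  32.])), (0.65, array([414., 259.,  30.,  39.]))]
[-2.4, 187.2, 38.8] roll -0.1 rows 5   
[0.0, 0.0, 50.0] roll -0.0 rows 2   
[0.0, 0.0, 83.0] roll -0.0 rows 3
```

```bash

python3 -m creep '[{"translation":[-2,186,38],"roll":0,"gripper":40},{"translation":[-2,186,38],"roll":0,"gripper":40},{"translation":[-2,186,38],"roll":0,"gripper":40},{"translation":[-2,186,38],"roll":0,"gripper":40},{"translation":[-2,186,38],"roll":0,"gripper":40}]' 5
python3 -m creep '[{"translation":[0,0,0],"roll":0,"gripper":40},{"translation":[0,0,0],"roll":0,"gripper":40}]'
python3 - <<'E'
from h import *
plan((.6558,-.0042,.07,-7.05))
E
```

```text
time: 6.9
position: [0.6599, -0.0047, 0.1991]
tool_rot: [0.75, 0.662, -0.0, -0.0]
ft_force: [0.0, -0.1, 0.2]
grip_width: 0.041
grip_force: 0.0
time: 7.07
position: [0.6562, -0.0039, 0.1992]
tool_rot: [0.75, 0.662, -0.002, -0.002]
ft_force: [-1.3, 0.2, -0.4]
grip_width: 0.0398
grip_force: 0.0
[-0.3, -0.4, 129.2] roll -0.1 rows 4
```

```bash

python3 -m creep '[{"translation":[0,0,41],"roll":0,"gripper":40},{"translation":[0,0,80],"roll":0,"gripper":40},{"translation":[0,0,110],"roll":0,"gripper":40},{"translation":[0,0,129],"roll":0,"gripper":40},{"translation":[0,0,129],"roll":0,"gripper":40}]' 5
python3 -m creep '[{"translation":[0,0,0],"roll":0,"gripper":0},{"translation":[0,0,0],"roll":0,"gripper":0},{"translation":[0,0,0],"roll":0,"gripper":0},{"translation":[0,0,0],"roll":0,"gripper":0},{"translation":[0,0,0],"roll":0,"gripper":0}]' 6
python3 -m creep '[{"translation":[0,0,0],"roll":0,"gripper":0},{"translation":[0,0,0],"roll":0,"gripper":0},{"translation":[0,0,0],"roll":0,"gripper":0},{"translation":[0,0,0],"roll":0,"gripper":0},{"translation":[0,0,0],"roll":0,"gripper":0}]' 25
```

```text
time: 7.48
position: [0.6507, -0.0027, 0.0681]
tool_rot: [0.75, 0.662, -0.004, -0.005]
ft_force: [-0.5, 0.5, -0.0]
grip_width: 0.04
grip_force: 0.0
time: 7.9
position: [0.6578, -0.0039, 0.0752]
tool_rot: [0.75, 0.662, 0.001, 0.001]
ft_force: [-0.3, -0.0, 0.2]
grip_width: 0.0143
grip_force: 0.0
time: 8.32
position: [0.6574, -0.0039, 0.0747]
tool_rot: [0.75, 0.662, 0.0, 0.001]
ft_force: [-1.9, 0.7, 6.5]
grip_width: 0.0084
grip_force: 25.0
```

```bash

python3 -m creep '[{"translation":[0,0,-30],"roll":0,"gripper":0},{"translation":[0,0,-70],"roll":0,"gripper":0},{"translation":[0,0,-105],"roll":0,"gripper":0},{"translation":[0,0,-125],"roll":0,"gripper":0},{"translation":[0,0,-125],"roll":0,"gripper":0}]'
python3 -m creep '[{"translation":[0,0,0],"roll":0,"gripper":0},{"translation":[0,0,0],"roll":0,"gripper":0}]'
python3 - <<'E'
from h import *
x,y=loc(rk,.03);print(x,y)
plan((x,y,.2,8),(x,y,.12,8))
T=snap('top','t2.png');snap('side','s2.png')
E
```

```text
time: 8.73
position: [0.6604, -0.0043, 0.2041]
tool_rot: [0.75, 0.662, 0.004, 0.004]
ft_force: [0.8, -0.4, -2.4]
grip_width: 0.0089
grip_force: 25.0
time: 8.9
position: [0.6554, -0.0036, 0.1965]
tool_rot: [0.75, 0.662, -0.001, -0.001]
ft_force: [0.1, -0.6, -2.7]
grip_width: 0.0084
grip_force: 25.0
0.5407080420622471 0.28767519302880196
[137.4, -74.9, -1.7] roll -7.6 rows 5   [146.1, -56.2, -1.7] roll -7.6 rows 5   
[0.0, 0.0, 80.0] roll -0.0 rows 3
```

```bash

python3 -m creep '[{"translation":[137,-75,-2],"roll":-7.5,"gripper":0},{"translation":[137,-75,-2],"roll":-7.5,"gripper":0},{"translation":[137,-75,-2],"roll":-7.5,"gripper":0},{"translation":[137,-75,-2],"roll":-7.5,"gripper":0},{"translation":[137,-75,-2],"roll":-7.5,"gripper":0}]'
python3 -m creep '[{"translation":[146,-56,-2],"roll":-7.5,"gripper":0},{"translation":[146,-56,-2],"roll":-7.5,"gripper":0},{"translation":[146,-56,-2],"roll":-7.5,"gripper":0},{"translation":[146,-56,-2],"roll":-7.5,"gripper":0},{"translation":[146,-56,-2],"roll":-7.5,"gripper":0}]'
python3 -m creep '[{"translation":[0,0,30],"roll":0,"gripper":0},{"translation":[0,0,65],"roll":0,"gripper":0},{"translation":[0,0,80],"roll":0,"gripper":0},{"translation":[0,0,80],"roll":0,"gripper":0},{"translation":[0,0,80],"roll":0,"gripper":0}]'
python3 - <<'E'
from fit2 import *
s=state();print(s['position'],s['tool_rot'])
S=snap('side','s3.png');T=snap('top','t3.png')
cv2.imwrite('pics/v3.png',cv2.resize(S[130:220,210:330],None,fx=5,fy=5,interpolation=cv2.INTER_CUBIC))
E
```

```text
time: 9.42
position: [0.5946, 0.1472, 0.1983]
tool_rot: [0.703, 0.711, -0.002, -0.004]
ft_force: [0.1, -0.1, -1.3]
grip_width: 0.0086
grip_force: 25.0
time: 9.83
position: [0.5386, 0.2921, 0.2007]
tool_rot: [0.655, 0.756, -0.001, -0.002]
ft_force: [0.3, -0.7, -0.9]
grip_width: 0.0083
grip_force: 25.0
time: 10.25
position: [0.5417, 0.2861, 0.1205]
tool_rot: [0.657, 0.754, -0.002, -0.001]
ft_force: [0.8, 0.1, -1.1]
grip_width: 0.0087
grip_force: 25.0
[0.54169878 0.28609196 0.12051752] [ 0.65695826  0.75392407 -0.00183665 -0.00098835]
```

View pics/v3.png

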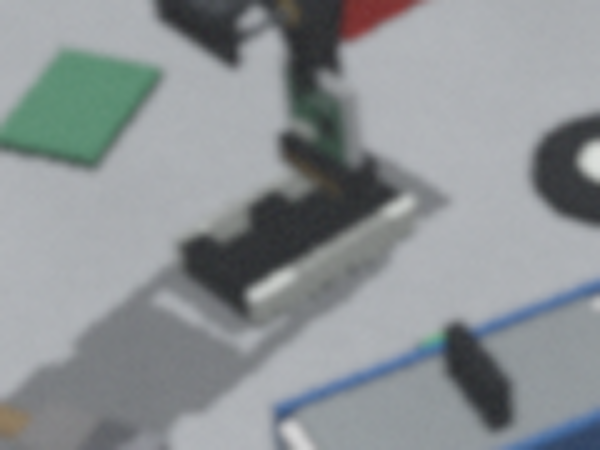

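The picture shows the card's foot hanging just above the far rack slot. The rack's near wall has its top edge from (259,189) to (292,170). I'll check those corners against the rack estimate.

```bash
python3 - <<'E'
from fit2 import *
h,w=.0675,.0425
for q in[(247,297),(412,200)]:
    print('side corner',px2w('side',(210+(q[0]+.5)/5-.5,130+(q[1]+.5)/5-.5),.026).round(4))
for yy in(.2815,.2835,.2855):print(yy,rigid((.511,yy,.1396),[(-h,-w,.026),(h,-w,.026)]).round(4)[:,:2].tolist())
# top view: profiles across the rack (local y) averaged along x, at z=.026, from clean image t0
T=cv2.imread('pics/t0.png').astype(np.float32).mean(2);S=cv2.imread('pics/s0.png').astype(np.float32).mean(2)
def prof(c,I,axis,rng,z,other):
    out=[]
    for v in rng:
        P=[(o,v,z) if axis=='y' else (v,o,z) for o in other]
        q=w2px(c,rigid((.511,.2835,.1396),P)).astype(np.float32)
        out.append(cv2.remap(I,q[:,0].reshape(1,-1),q[:,1].reshape(1,-1),cv2.INTER_LINEAR).mean())
    return np.round(out).astype(int).tolist()
r=np.arange(-.054,.055,.003)
print((r*1000).round().astype(int).tolist());print('top y',prof('top',T,'y',r,.026,np.linspace(-.06,.06,30)));print('side y',prof('side',S,'y',r,.026,np.linspace(-.06,.06,30)))
r=np.arange(-.084,.085,.003);print((r*1000).round().astype(int).tolist());print('top x',prof('top',T,'x',r,.026,np.linspace(-.03,.03,20)));print('side x',prof('side',S,'x',r,.026,np.linspace(-.03,.03,20)))
E
```

```text
side corner [0.4496 0.2361 0.026 ]
side corner [0.5842 0.2516 0.026 ]
0.2815 [[0.4501, 0.23], [0.5838, 0.2488]]
0.2835 [[0.4501, 0.232], [0.5838, 0.2508]]
0.2855 [[0.4501, 0.234], [0.5838, 0.2528]]
[-54, -51, -48, -45, -42, -39, -36, -33, -30, -27, -24, -21, -18, -15, -12, -9, -6, -3, 0, 3, 6, 9, 12, 15, 18, 21, 24, 27, 30, 33, 36, 39, 42, 45, 48, 51, 54]
top y [137, 138, 123, 90, 139, 188, 167, 96, 64, 61, 62, 63, 62, 63, 62, 62, 62, 62, 62, 62, 62, 62, 61, 61, 61, 61, 61, 60, 64, 84, 162, 186, 162, 137, 134, 135, 135]
side y [132, 139, 154, 175, 188, 186, 164, 129, 93, 70, 61, 60, 60, 59, 59, 59, 59, 59, 59, 59, 61, 65, 71, 79, 86, 92, 103, 124, 152, 178, 193, 196, 190, 181, 175, 172, 171]
[-84, -81, -78, -75, -72, -69, -66, -63, -60, -57, -54, -51, -48, -45, -42, -39, -36, -33, -30, -27, -24, -21, -18, -15, -12, -9, -6, -3, 0, 3, 6, 9, 12, 15, 18, 21, 24, 27, 30, 33, 36, 39, 42, 45, 48, 51, 54, 57, 60, 63, 66, 69, 72, 75, 78, 81, 84]
top x [136, 137, 137, 137, 138, 112, 70, 62, 63, 63, 63, 63, 63, 62, 63, 63, 63, 63, 63, 64, 63, 63, 64, 61, 56, 62, 63, 62, 62, 62, 62, 62, 62, 61, 63, 62, 63, 62, 62, 63, 62, 62, 62, 58, 54, 61, 62, 61, 61, 60, 63, 100, 138, 140, 138, 138, 138]
side x [149, 125, 100, 81, 71, 66, 66, 68, 70, 70, 71, 72, 76, 80, 83, 85, 85, 85, 85, 85, 82, 77, 72, 69, 68, 69, 70, 71, 69, 68, 69, 72, 77, 82, 84, 85, 85, 85, 83, 82, 79, 76, 72, 70, 69, 69, 69, 70, 74, 87, 112, 139, 159, 170, 174, 175, 175]
```

```bash
sed -i 's/rk=np.array(\[.511,.2835,np.radians(8)/rk=np.array([.511,.284,np.radians(8)/' h.py
for i in 1 2 3; do python3 -m creep '[{"translation":[0,0,0],"roll":0,"gripper":0}]' | grep pos; done
python3 - <<'E'
from fit2 import *
x,y=loc(rk,.03);print(x,y)
plan((x,y,.0747,8))
S=cv2.imread('pics/s3.png')
E
```

```text
position: [0.5439, 0.2871, 0.1239]
position: [0.5436, 0.2872, 0.124]
position: [0.5432, 0.2871, 0.1237]
0.5407080420622471 0.28817519302880196
[1.4, -2.3, 49.0] roll -0.1 rows 2
```

```bash

python3 -m creep '[{"translation":[1.5,-2.5,10],"roll":0,"gripper":0},{"translation":[1.5,-2.5,24],"roll":0,"gripper":0},{"translation":[1.5,-2.5,24],"roll":0,"gripper":0},{"translation":[1.5,-2.5,24],"roll":0,"gripper":0}]'
for i in 1 2 3; do python3 -m creep '[{"translation":[0,0,3],"roll":0,"gripper":0},{"translation":[0,0,6],"roll":0,"gripper":0},{"translation":[0,0,6],"roll":0,"gripper":0}]' | egrep 'pos|ft'; done
```

```text
time: 10.93
position: [0.5387, 0.288, 0.0975]
tool_rot: [0.657, 0.754, -0.001, -0.001]
ft_force: [0.1, -0.4, -1.5]
grip_width: 0.0083
grip_force: 25.0
position: [0.5401, 0.2883, 0.0924]
ft_force: [0.7, -0.2, -2.6]
position: [0.5399, 0.2882, 0.086]
ft_force: [0.6, 0.4, -2.5]
position: [0.5398, 0.2882, 0.0799]
ft_force: [1.3, 0.2, -3.1]
```

```bash

python3 -m creep '[{"translation":[0,0,3],"roll":0,"gripper":0},{"translation":[0,0,5],"roll":0,"gripper":0},{"translation":[0,0,6],"roll":0,"gripper":0},{"translation":[0,0,6],"roll":0,"gripper":0}]' | egrep 'pos|ft'
python3 -m creep '[{"translation":[0,0,0],"roll":0,"gripper":40},{"translation":[0,0,0],"roll":0,"gripper":40},{"translation":[0,0,0],"roll":0,"gripper":40},{"translation":[0,0,0],"roll":0,"gripper":40},{"translation":[0,0,0],"roll":0,"gripper":40}]' 
python3 -m creep '[{"translation":[0,0,-30],"roll":0,"gripper":40},{"translation":[0,0,-70],"roll":0,"gripper":40},{"translation":[0,0,-110],"roll":0,"gripper":40},{"translation":[0,0,-135],"roll":0,"gripper":40},{"translation":[0,0,-135],"roll":0,"gripper":40}]' | egrep 'pos|ft'
python3 - <<'E'
from h import *
plan((.45,.1,.21,8))
E
```

```text
position: [0.5408, 0.288, 0.0753]
ft_force: [1.2, -1.2, 3.4]
time: 12.43
position: [0.5391, 0.2882, 0.0741]
tool_rot: [0.657, 0.754, -0.001, -0.0]
ft_force: [0.3, 0.3, -0.8]
grip_width: 0.0339
grip_force: 0.0
position: [0.5434, 0.2897, 0.2161]
ft_force: [-0.1, -0.1, 0.2]
[-87.5, -59.3, 3.0] roll -0.0 rows 3   [-87.5, -59.4, 3.0] roll -0.0 rows 3
```

```bash

python3 -m creep '[{"translation":[-198,0,0],"roll":3,"gripper":50},{"translation":[-198,0,0],"roll":3,"gripper":50},{"translation":[-198,0,0],"roll":3,"gripper":50},{"translation":[-198,0,0],"roll":3,"gripper":50},{"translation":[-198,0,0],"roll":3,"gripper":50}]' | egrep 'pos'
python3 -m creep '[{"translation":[-190,0,0],"roll":3,"gripper":50},{"translation":[-190,0,0],"roll":3,"gripper":50},{"translation":[-190,0,0],"roll":3,"gripper":50},{"translation":[-190,0,0],"roll":3,"gripper":50},{"translation":[-190,0,0],"roll":3,"gripper":50}]' | egrep 'pos'
cat > cards.py <<'E'
from fit2 import *
import sys
def cards(T,guess):
    a,b,c,d=rect(.0045,.032,.078,[('L',1)]*3)
    return [fit('top',T,q,[c,d,a,b],span=2) for q in guess]
G=[(.6088,-.3303,.0153),(.4521,-.2703,.1269),(.4737,-.3593,.4174)]
E
python3 - <<'E'
from cards import *
T=snap('top','t4.png');S=snap('side','s4.png')
cards(T,G)
d0=cv2.absdiff(T,cv2.imread('pics/t0.png'))[170:250,370:450].max();print('mat diff',d0)
print(state()['position'])
c=np.hstack([cv2.resize(T[150:250,220:450],(800,348),interpolation=cv2.INTER_CUBIC)]);s=cv2.resize(S[140:320,230:470],(333,250),interpolation=cv2.INTER_CUBIC)
o=np.zeros((598,800,3),np.uint8);o[:348]=c;o[348:,:333]=s;cv2.imwrite('pics/v4.png',o)
E
```

```text
position: [0.5664, 0.0893, 0.2086]
position: [0.5829, -0.1016, 0.2086]
top [ 0.6088 -0.3303  0.0141] deg 0.81 160 [(0.1, 40), (0.16, 40), (0.02, 40), (0.02, 40)]
top [ 0.4521 -0.2703  0.1263] deg 7.23 160 [(0.2, 40), (0.24, 40), (0.23, 40), (0.29, 40)]
top [ 0.4737 -0.3593  0.4173] deg 23.91 160 [(0.13, 40), (0.13, 40), (0.06, 40), (0.19, 40)]
mat diff 102
[ 0.58327839 -0.10162948  0.20849937]
```

View pics/v4.png

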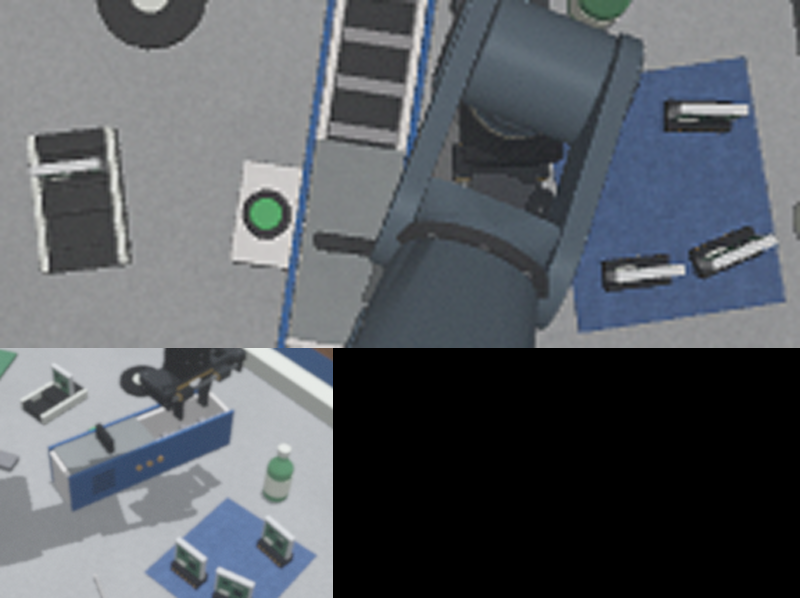

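The tested card stands upright in the far rack slot at about (68,166) in the crop. All three bays are empty and the three new cards haven't moved. Next is the far new card.

```bash
python3 - <<'E'
from h import *
plan((.6095,-.3303,.20,.8),(.6095,-.3303,.069,.8))
E
```

```text
[-114.7, 10.0, 4.2] roll 0.4 rows 4   [-114.6, 10.7, 4.2] roll 0.4 rows 4   
[0.0, 0.0, 131.0] roll -0.0 rows 4
```

```bash

python3 -m creep '[{"translation":[-115,10,4],"roll":0.5,"gripper":50},{"translation":[-115,10,4],"roll":0.5,"gripper":50},{"translation":[-115,10,4],"roll":0.5,"gripper":50},{"translation":[-115,10,4],"roll":0.5,"gripper":50}]' | grep pos
python3 -m creep '[{"translation":[-115,10,4],"roll":0.5,"gripper":50},{"translation":[-115,10,4],"roll":0.5,"gripper":50},{"translation":[-115,10,4],"roll":0.5,"gripper":50},{"translation":[-115,10,4],"roll":0.5,"gripper":50},{"translation":[-115,10,4],"roll":0.5,"gripper":50}]' | grep pos
python3 -m creep '[{"translation":[0,0,40],"roll":0,"gripper":50},{"translation":[0,0,40],"roll":0,"gripper":50},{"translation":[0,0,40],"roll":0,"gripper":50},{"translation":[0,0,40],"roll":0,"gripper":50}]' | grep pos
python3 - <<'E'
from h import *
plan((.6095,-.3303,.069,.8))
viewer.camera('side');print([(round(d['p'],2),np.round(d['bbox'])) for d in viewer.recognise('side','new0')[:4]])
E
```

```text
position: [0.5977, -0.2173, 0.2045]
position: [0.6092, -0.3266, 0.2001]
position: [0.6099, -0.3247, 0.1618]
[-5.6, -0.5, 92.8] roll 0.2 rows 3   
[(0.92, array([413., 257.,  28.,  41.])), (0.84, array([353., 276.,  27.,  40.])), (0.72, array([382., 295.,  31.,  38.])), (0.65, array([270., 192.,  68.,  38.]))]
```

```bash

python3 -m creep '[{"translation":[-5,0,35],"roll":0,"gripper":50},{"translation":[-5,0,70],"roll":0,"gripper":50},{"translation":[-5,0,88],"roll":0,"gripper":50},{"translation":[-5,0,92],"roll":0,"gripper":50},{"translation":[-5,0,92],"roll":0,"gripper":20}]' 5 | grep pos
python3 -m creep '[{"translation":[0,0,0],"roll":0,"gripper":0},{"translation":[0,0,0],"roll":0,"gripper":0},{"translation":[0,0,0],"roll":0,"gripper":0},{"translation":[0,0,0],"roll":0,"gripper":0},{"translation":[0,0,0],"roll":0,"gripper":0}]' 6
python3 -m creep '[{"translation":[0,0,0],"roll":0,"gripper":0},{"translation":[0,0,0],"roll":0,"gripper":0},{"translation":[0,0,0],"roll":0,"gripper":0},{"translation":[0,0,0],"roll":0,"gripper":0},{"translation":[0,0,0],"roll":0,"gripper":0}]' 25
python3 - <<'E'
from h import *
x,y=loc(st,.143);print(x,y)
s=state()['position']
plan((s[0],s[1],.205,None),(x,y,.205,-7.05),(x,y,.105,-7.05))
E
```

```text
position: [0.6097, -0.3311, 0.0691]
time: 15.8
position: [0.6103, -0.3319, 0.0707]
tool_rot: [0.702, 0.713, 0.0, 0.001]
ft_force: [-0.2, -0.2, 0.7]
grip_width: 0.0179
grip_force: 0.0
time: 16.22
position: [0.61, -0.3317, 0.07]
tool_rot: [0.702, 0.713, 0.0, 0.0]
ft_force: [-0.2, 1.4, 4.4]
grip_width: 0.0086
grip_force: 25.0
0.7041188374398512 -0.010051170323403118
[0.0, 0.0, -135.0] roll 0.0 rows 4   
[160.1, 49.5, 0.0] roll 4.0 rows 5   [163.1, 38.3, 0.0] roll 4.0 rows 5   
[0.0, 0.0, 100.0] roll -0.0 rows 3
```

```bash

python3 -m creep '[{"translation":[0,0,-30],"roll":0,"gripper":0},{"translation":[0,0,-70],"roll":0,"gripper":0},{"translation":[0,0,-110],"roll":0,"gripper":0},{"translation":[0,0,-140],"roll":0,"gripper":0},{"translation":[0,0,-140],"roll":0,"gripper":0}]' | grep pos
python3 -m creep '[{"translation":[160,49,0],"roll":4,"gripper":0},{"translation":[160,49,0],"roll":4,"gripper":0},{"translation":[160,49,0],"roll":4,"gripper":0},{"translation":[160,49,0],"roll":4,"gripper":0},{"translation":[160,49,0],"roll":4,"gripper":0}]'  | grep pos
python3 -m creep '[{"translation":[162,38,0],"roll":4,"gripper":0},{"translation":[162,38,0],"roll":4,"gripper":0},{"translation":[162,38,0],"roll":4,"gripper":0},{"translation":[162,38,0],"roll":4,"gripper":0},{"translation":[162,38,0],"roll":4,"gripper":0}]'  | grep pos
python3 -m creep '[{"translation":[0,0,0],"roll":0,"gripper":0},{"translation":[0,0,0],"roll":0,"gripper":0},{"translation":[0,0,0],"roll":0,"gripper":0}]'  | egrep 'pos|wid'
python3 - <<'E'
from h import *
plan((.7041,-.0114,.115,-7.05))
E
```

```text
position: [0.6134, -0.3342, 0.2173]
position: [0.6567, -0.1616, 0.2076]
position: [0.7035, -0.0021, 0.2076]
position: [0.7023, -0.0126, 0.2085]
grip_width: 0.0079
[1.4, 1.6, 93.5] roll -0.1 rows 3
```

```bash

python3 -m creep '[{"translation":[1,1.5,15],"roll":0,"gripper":0},{"translation":[1,1.5,30],"roll":0,"gripper":0},{"translation":[1,1.5,30],"roll":0,"gripper":0},{"translation":[1,1.5,30],"roll":0,"gripper":0}]' | egrep 'pos|ft'
for i in 1 2; do python3 -m creep '[{"translation":[0,0,10],"roll":0,"gripper":0},{"translation":[0,0,20],"roll":0,"gripper":0},{"translation":[0,0,30],"roll":0,"gripper":0},{"translation":[0,0,35],"roll":0,"gripper":0},{"translation":[0,0,35],"roll":0,"gripper":0}]' | egrep 'pos|ft';done
```

```text
position: [0.7035, -0.012, 0.1783]
ft_force: [0.8, -0.4, -1.1]
position: [0.7032, -0.0101, 0.1422]
ft_force: [-0.7, 0.4, -2.1]
position: [0.7032, -0.01, 0.1071]
ft_force: [0.0, -0.4, -1.9]
```

```bash

python3 -m creep '[{"translation":[0.5,1,4],"roll":0,"gripper":0},{"translation":[0.5,1,8],"roll":0,"gripper":0},{"translation":[0.5,1,8],"roll":0,"gripper":0}]' | egrep 'pos|ft'
for i in 1 2 3; do python3 -m creep '[{"translation":[0,0,3],"roll":0,"gripper":0},{"translation":[0,0,6],"roll":0,"gripper":0},{"translation":[0,0,6],"roll":0,"gripper":0}]' | egrep 'pos|ft';done
```

```text
position: [0.7055, -0.0099, 0.1008]
ft_force: [-0.6, -0.5, -1.5]
position: [0.7053, -0.0099, 0.0949]
ft_force: [-0.1, 1.0, -1.1]
position: [0.7052, -0.0099, 0.0887]
ft_force: [-0.2, 0.1, -1.6]
position: [0.7052, -0.0099, 0.0826]
ft_force: [-0.3, 0.3, -0.7]
```

```bash

python3 -m creep '[{"translation":[0,0,3],"roll":0,"gripper":0},{"translation":[0,0,6],"roll":0,"gripper":0},{"translation":[0,0,8],"roll":0,"gripper":0},{"translation":[0,0,8],"roll":0,"gripper":0}]' | egrep 'pos|ft'
python3 -m creep '[{"translation":[0,0,0],"roll":0,"gripper":30},{"translation":[0,0,0],"roll":0,"gripper":30},{"translation":[0,0,0],"roll":0,"gripper":30},{"translation":[0,0,0],"roll":0,"gripper":30},{"translation":[0,0,0],"roll":0,"gripper":30}]' | egrep 'pos|ft|wid'
python3 -m creep '[{"translation":[0,0,-30],"roll":0,"gripper":30},{"translation":[0,0,-70],"roll":0,"gripper":30},{"translation":[0,0,-110],"roll":0,"gripper":30},{"translation":[0,0,-135],"roll":0,"gripper":30},{"translation":[0,0,-135],"roll":0,"gripper":30}]' | egrep 'pos|ft'
python3 - <<'E'
from cards import *
T=snap('top','t5.png');cards(T,G[1:])
plan((.4745,-.3593,.205,23.9),(.4745,-.3593,.11,23.9))
E
```

```text
position: [0.7061, -0.01, 0.0761]
ft_force: [-1.1, 0.1, 1.7]
position: [0.7057, -0.01, 0.0753]
ft_force: [-0.2, -0.6, -0.5]
grip_width: 0.0282
position: [0.7101, -0.0106, 0.2187]
ft_force: [0.9, 0.1, 1.1]
top [ 0.4521 -0.2703  0.1261] deg 7.22 160 [(0.21, 40), (0.19, 40), (0.23, 40), (0.29, 40)]
top [ 0.4737 -0.3592  0.4182] deg 23.96 160 [(0.12, 40), (0.13, 40), (0.06, 40), (0.2, 40)]
[-125.1, -62.9, 3.4] roll -10.3 rows 4   [-111.8, -84.3, 3.4] roll -10.3 rows 4   [-94.8, -103.0, 3.4] roll -10.3 rows 4   
[0.0, 0.0, 95.0] roll -0.0 rows 3
```

```bash

python3 -m creep '[{"translation":[-125,-60,4],"roll":-10.3,"gripper":50},{"translation":[-125,-60,4],"roll":-10.3,"gripper":50},{"translation":[-125,-60,4],"roll":-10.3,"gripper":50},{"translation":[-125,-60,4],"roll":-10.3,"gripper":50}]' | grep pos
python3 -m creep '[{"translation":[-112,-83,4],"roll":-10.3,"gripper":50},{"translation":[-112,-83,4],"roll":-10.3,"gripper":50},{"translation":[-112,-83,4],"roll":-10.3,"gripper":50},{"translation":[-112,-83,4],"roll":-10.3,"gripper":50}]' | grep pos
python3 -m creep '[{"translation":[-95,-103,4],"roll":-10.3,"gripper":50},{"translation":[-95,-103,4],"roll":-10.3,"gripper":50},{"translation":[-95,-103,4],"roll":-10.3,"gripper":50},{"translation":[-95,-103,4],"roll":-10.3,"gripper":50},{"translation":[-95,-103,4],"roll":-10.3,"gripper":50}]' | grep pos
python3 -m creep '[{"translation":[0,0,40],"roll":0,"gripper":50},{"translation":[0,0,40],"roll":0,"gripper":50},{"translation":[0,0,40],"roll":0,"gripper":50},{"translation":[0,0,40],"roll":0,"gripper":50}]' | grep pos
python3 - <<'E'
from h import *
plan((.4745,-.3593,.07,23.9))
viewer.camera('side');print([(round(d['p'],2),np.round(d['bbox'])) for d in viewer.recognise('side','new0')[:4]])
E
```

```text
position: [0.6264, -0.1302, 0.2042]
position: [0.5505, -0.2463, 0.2006]
position: [0.4733, -0.3627, 0.1968]
position: [0.4765, -0.3583, 0.1584]
[-0.1, -2.2, 88.4] roll -0.0 rows 3   
[(0.7, array([355., 280.,  23.,  38.])), (0.66, array([381., 298.,  34.,  34.])), (0.61, array([364., 187.,   9.,   8.]))]
```

```bash

python3 -m creep '[{"translation":[0,-2,35],"roll":0,"gripper":50},{"translation":[0,-2,70],"roll":0,"gripper":50},{"translation":[0,-2,84],"roll":0,"gripper":50},{"translation":[0,-2,88],"roll":0,"gripper":50},{"translation":[0,-2,88],"roll":0,"gripper":20}]' 5 | grep pos
python3 -m creep '[{"translation":[0,0,0],"roll":0,"gripper":0},{"translation":[0,0,0],"roll":0,"gripper":0},{"translation":[0,0,0],"roll":0,"gripper":0},{"translation":[0,0,0],"roll":0,"gripper":0},{"translation":[0,0,0],"roll":0,"gripper":0}]' 6 | egrep 'pos|wid'
python3 -m creep '[{"translation":[0,0,0],"roll":0,"gripper":0},{"translation":[0,0,0],"roll":0,"gripper":0},{"translation":[0,0,0],"roll":0,"gripper":0},{"translation":[0,0,0],"roll":0,"gripper":0},{"translation":[0,0,0],"roll":0,"gripper":0}]' 25
python3 - <<'E'
from h import *
x,y=loc(st,.095);print(x,y)
s=state()['position']
yx=np.array([-np.sin(np.radians(23.9)),np.cos(np.radians(23.9))]);print('card offset along tool lateral',(np.array([.4737,-.3593])-s[:2])@yx)
plan((s[0],s[1],.21,None),(x,y,.21,-7.05))
E
```

```text
position: [0.4746, -0.3599, 0.0705]
position: [0.4746, -0.3606, 0.0714]
grip_width: 0.0179
time: 23.87
position: [0.4745, -0.3603, 0.0708]
tool_rot: [0.546, 0.838, 0.0, 0.0]
ft_force: [-0.9, 1.3, 4.2]
grip_width: 0.008
grip_force: 25.0
0.6564817451523487 -0.004159868396666409
card offset along tool lateral 0.001274708706542466
[0.0, 0.0, -139.2] roll 0.0 rows 4   
[126.3, 155.1, 0.0] roll 15.4 rows 6   [163.0, 115.9, 0.0] roll 15.4 rows 6
```

```bash

python3 -m creep '[{"translation":[0,0,-30],"roll":0,"gripper":0},{"translation":[0,0,-70],"roll":0,"gripper":0},{"translation":[0,0,-110],"roll":0,"gripper":0},{"translation":[0,0,-140],"roll":0,"gripper":0},{"translation":[0,0,-140],"roll":0,"gripper":0}]' | grep pos
python3 -m creep '[{"translation":[126,155,0],"roll":15.4,"gripper":0},{"translation":[126,155,0],"roll":15.4,"gripper":0},{"translation":[126,155,0],"roll":15.4,"gripper":0},{"translation":[126,155,0],"roll":15.4,"gripper":0},{"translation":[126,155,0],"roll":15.4,"gripper":0}]'  | grep pos
python3 -m creep '[{"translation":[163,116,0],"roll":15.4,"gripper":0},{"translation":[163,116,0],"roll":15.4,"gripper":0},{"translation":[163,116,0],"roll":15.4,"gripper":0},{"translation":[163,116,0],"roll":15.4,"gripper":0},{"translation":[163,116,0],"roll":15.4,"gripper":0}]'  | grep pos
python3 -m creep '[{"translation":[0,0,0],"roll":0,"gripper":0},{"translation":[0,0,0],"roll":0,"gripper":0},{"translation":[0,0,0],"roll":0,"gripper":0}]'  | egrep 'pos|wid'
python3 - <<'E'
from h import *
plan((.6563,-.0054,.115,-7.05))
E
```

```text
position: [0.4771, -0.3634, 0.2171]
position: [0.5649, -0.18, 0.209]
position: [0.6559, -0.0019, 0.2087]
position: [0.6551, -0.0042, 0.2089]
grip_width: 0.0086
[-1.1, 1.3, 93.9] roll 0.1 rows 3
```

```bash

python3 -m creep '[{"translation":[-1,1.5,15],"roll":0,"gripper":0},{"translation":[-1,1.5,30],"roll":0,"gripper":0},{"translation":[-1,1.5,30],"roll":0,"gripper":0},{"translation":[-1,1.5,30],"roll":0,"gripper":0}]' | egrep 'pos|ft'
for i in 1 2; do python3 -m creep '[{"translation":[0,0,10],"roll":0,"gripper":0},{"translation":[0,0,20],"roll":0,"gripper":0},{"translation":[0,0,30],"roll":0,"gripper":0},{"translation":[0,0,35],"roll":0,"gripper":0},{"translation":[0,0,35],"roll":0,"gripper":0}]' | egrep 'pos|ft';done
python3 - <<'E'
from h import *
plan((.6563,-.0054,.1,-7.05))
E
```

```text
position: [0.656, -0.007, 0.1792]
ft_force: [-0.1, -0.1, -1.4]
position: [0.6562, -0.0052, 0.1434]
ft_force: [-0.9, -0.2, -0.6]
position: [0.6562, -0.0051, 0.1083]
ft_force: [-0.3, 0.0, -0.9]
[-0.3, 0.1, 8.3] roll 0.0 rows 1
```

```bash

python3 -m creep '[{"translation":[0,0,4],"roll":0,"gripper":0},{"translation":[0,0,8],"roll":0,"gripper":0},{"translation":[0,0,8],"roll":0,"gripper":0}]' | egrep 'pos|ft'
for i in 1 2 3; do python3 -m creep '[{"translation":[0,0,3],"roll":0,"gripper":0},{"translation":[0,0,6],"roll":0,"gripper":0},{"translation":[0,0,6],"roll":0,"gripper":0}]' | egrep 'pos|ft';done
```

```text
position: [0.6573, -0.0054, 0.1019]
ft_force: [-0.5, -0.1, -0.5]
position: [0.6572, -0.0053, 0.0959]
ft_force: [-0.9, -0.0, -1.7]
position: [0.6571, -0.0053, 0.0898]
ft_force: [0.6, 0.7, -0.9]
position: [0.6571, -0.0053, 0.0837]
ft_force: [-0.1, 0.4, -2.0]
```

```bash

python3 -m creep '[{"translation":[0,0,3],"roll":0,"gripper":0},{"translation":[0,0,6],"roll":0,"gripper":0},{"translation":[0,0,8],"roll":0,"gripper":0},{"translation":[0,0,8],"roll":0,"gripper":0}]' | egrep 'pos|ft'
python3 -m creep '[{"translation":[0,0,0],"roll":0,"gripper":30},{"translation":[0,0,0],"roll":0,"gripper":30},{"translation":[0,0,0],"roll":0,"gripper":30},{"translation":[0,0,0],"roll":0,"gripper":30},{"translation":[0,0,0],"roll":0,"gripper":30}]' | egrep 'pos|ft|wid'
python3 -m creep '[{"translation":[0,0,-30],"roll":0,"gripper":30},{"translation":[0,0,-70],"roll":0,"gripper":30},{"translation":[0,0,-110],"roll":0,"gripper":30},{"translation":[0,0,-135],"roll":0,"gripper":30},{"translation":[0,0,-135],"roll":0,"gripper":30}]' | egrep 'pos|ft'
python3 - <<'E'
from cards import *
T=snap('top','t6.png');cards(T,G[1:2])
for p in([5.5],[7.3]):
  pass
plan((.453,-.2703,.205,5.5))
E
```

```text
position: [0.6579, -0.0054, 0.0769]
ft_force: [-0.1, -0.7, 1.5]
position: [0.6575, -0.0054, 0.0764]
ft_force: [-0.0, 0.5, -0.4]
grip_width: 0.0282
position: [0.6619, -0.006, 0.2189]
ft_force: [0.4, -0.3, 0.8]
top [ 0.4521 -0.2703  0.1266] deg 7.26 160 [(0.2, 40), (0.2, 40), (0.23, 40), (0.29, 40)]
[-143.9, -86.6, 5.3] roll -6.3 rows 5   [-133.6, -101.7, 5.3] roll -6.3 rows 5
```

```bash

python3 -m creep '[{"translation":[-144,-84,5],"roll":-6.2,"gripper":50},{"translation":[-144,-84,5],"roll":-6.2,"gripper":50},{"translation":[-144,-84,5],"roll":-6.2,"gripper":50},{"translation":[-144,-84,5],"roll":-6.2,"gripper":50},{"translation":[-144,-84,5],"roll":-6.2,"gripper":50}]' | grep pos
python3 -m creep '[{"translation":[-133,-101,5],"roll":-6.2,"gripper":50},{"translation":[-133,-101,5],"roll":-6.2,"gripper":50},{"translation":[-133,-101,5],"roll":-6.2,"gripper":50},{"translation":[-133,-101,5],"roll":-6.2,"gripper":50},{"translation":[-133,-101,5],"roll":-6.2,"gripper":50}]' | grep pos
python3 -m creep '[{"translation":[0,0,40],"roll":0,"gripper":50},{"translation":[0,0,40],"roll":0,"gripper":50},{"translation":[0,0,40],"roll":0,"gripper":50},{"translation":[0,0,40],"roll":0,"gripper":50}]' | grep pos
python3 - <<'E'
from h import *
plan((.453,-.2703,.07,5.5))
viewer.camera('side');print([(round(d['p'],2),np.round(d['bbox'])) for d in viewer.recognise('side','new0')[:4]])
E
```

```text
position: [0.551, -0.1425, 0.2043]
position: [0.4496, -0.2743, 0.1999]
position: [0.454, -0.2688, 0.1614]
[-1.4, -1.1, 91.4] roll -0.0 rows 3   
[(0.67, array([351., 280.,  27.,  36.])), (0.62, array([351., 182.,  11.,  17.]))]
```

```bash

python3 -m creep '[{"translation":[-1,-1,35],"roll":0,"gripper":50},{"translation":[-1,-1,70],"roll":0,"gripper":50},{"translation":[-1,-1,87],"roll":0,"gripper":50},{"translation":[-1,-1,91],"roll":0,"gripper":50},{"translation":[-1,-1,91],"roll":0,"gripper":20}]' 5 | grep pos
python3 -m creep '[{"translation":[0,0,0],"roll":0,"gripper":0},{"translation":[0,0,0],"roll":0,"gripper":0},{"translation":[0,0,0],"roll":0,"gripper":0},{"translation":[0,0,0],"roll":0,"gripper":0},{"translation":[0,0,0],"roll":0,"gripper":0}]' 6 | egrep 'pos|wid'
python3 -m creep '[{"translation":[0,0,0],"roll":0,"gripper":0},{"translation":[0,0,0],"roll":0,"gripper":0},{"translation":[0,0,0],"roll":0,"gripper":0},{"translation":[0,0,0],"roll":0,"gripper":0},{"translation":[0,0,0],"roll":0,"gripper":0}]' 25
python3 - <<'E'
from h import *
x,y=loc(st,.047);print(x,y)
s=state()['position'];a=np.radians(5.5)
print('lat',(np.array([.4521,-.2703])-s[:2])@[-np.sin(a),np.cos(a)])
plan((s[0],s[1],.21,None),(x,y,.21,-7.05))
E
```

```text
position: [0.4532, -0.2703, 0.0704]
position: [0.4533, -0.2711, 0.0714]
grip_width: 0.018
time: 31.27
position: [0.453, -0.2709, 0.0708]
tool_rot: [0.673, 0.74, 0.0, 0.0]
ft_force: [-0.2, 0.4, 5.6]
grip_width: 0.0083
grip_force: 25.0
0.6088446528648462 0.0017314335300703029
lat 0.0006356408216430589
[0.0, 0.0, -139.2] roll 0.0 rows 4   
[128.4, 90.4, 0.0] roll 6.2 rows 5   [137.4, 76.0, 0.0] roll 6.2 rows 5
```

```bash

python3 -m creep '[{"translation":[0,0,-30],"roll":0,"gripper":0},{"translation":[0,0,-70],"roll":0,"gripper":0},{"translation":[0,0,-110],"roll":0,"gripper":0},{"translation":[0,0,-140],"roll":0,"gripper":0},{"translation":[0,0,-140],"roll":0,"gripper":0}]' | grep pos
python3 -m creep '[{"translation":[128,90,0],"roll":6.2,"gripper":0},{"translation":[128,90,0],"roll":6.2,"gripper":0},{"translation":[128,90,0],"roll":6.2,"gripper":0},{"translation":[128,90,0],"roll":6.2,"gripper":0},{"translation":[128,90,0],"roll":6.2,"gripper":0}]'  | grep pos
python3 -m creep '[{"translation":[137,76,0],"roll":6.2,"gripper":0},{"translation":[137,76,0],"roll":6.2,"gripper":0},{"translation":[137,76,0],"roll":6.2,"gripper":0},{"translation":[137,76,0],"roll":6.2,"gripper":0},{"translation":[137,76,0],"roll":6.2,"gripper":0}]'  | grep pos
python3 -m creep '[{"translation":[0,0,0],"roll":0,"gripper":0},{"translation":[0,0,0],"roll":0,"gripper":0},{"translation":[0,0,0],"roll":0,"gripper":0}]'  | egrep 'pos|wid'
python3 - <<'E'
from h import *
plan((.6092,.001,.115,-7.05))
E
```

```text
position: [0.4559, -0.2734, 0.2161]
position: [0.5317, -0.129, 0.2088]
position: [0.6103, 0.0064, 0.2087]
position: [0.6072, -0.0001, 0.2094]
grip_width: 0.0083
[1.3, 1.9, 94.4] roll -0.0 rows 3
```

```bash

python3 -m creep '[{"translation":[1,2,15],"roll":0,"gripper":0},{"translation":[1,2,30],"roll":0,"gripper":0},{"translation":[1,2,30],"roll":0,"gripper":0},{"translation":[1,2,30],"roll":0,"gripper":0}]' | egrep 'pos|ft'
for i in 1 2; do python3 -m creep '[{"translation":[0,0,10],"roll":0,"gripper":0},{"translation":[0,0,20],"roll":0,"gripper":0},{"translation":[0,0,30],"roll":0,"gripper":0},{"translation":[0,0,35],"roll":0,"gripper":0},{"translation":[0,0,35],"roll":0,"gripper":0}]' | egrep 'pos|ft';done
python3 - <<'E'
from h import *
plan((.6092,.001,.1,-7.05))
E
```

```text
position: [0.6091, 0.0006, 0.1796]
ft_force: [0.3, -0.0, -2.1]
position: [0.6118, 0.0036, 0.1463]
ft_force: [0.8, 3.6, 0.1]
position: [0.6087, 0.0016, 0.1078]
ft_force: [0.4, 1.4, -4.0]
[-0.6, 0.5, 7.8] roll 0.0 rows 1
```

```bash

python3 -m creep '[{"translation":[0,0.5,0],"roll":0,"gripper":0},{"translation":[0,0.5,0],"roll":0,"gripper":0}]' | egrep 'pos|ft|rot'
python3 -m creep '[{"translation":[0,0,4],"roll":0,"gripper":0},{"translation":[0,0,8],"roll":0,"gripper":0},{"translation":[0,0,8],"roll":0,"gripper":0}]' | egrep 'pos|ft'
for i in 1 2 3; do python3 -m creep '[{"translation":[0,0,3],"roll":0,"gripper":0},{"translation":[0,0,6],"roll":0,"gripper":0},{"translation":[0,0,6],"roll":0,"gripper":0}]' | egrep 'pos|ft';done
```

```text
position: [0.6099, 0.0015, 0.1094]
tool_rot: [0.749, 0.662, -0.001, -0.001]
ft_force: [-0.6, 2.6, -2.3]
position: [0.6114, 0.001, 0.1025]
ft_force: [-0.1, -0.3, -1.6]
position: [0.6118, 0.0005, 0.0967]
ft_force: [0.0, -4.3, 2.0]
position: [0.6117, -0.0, 0.0905]
ft_force: [0.0, -5.1, 0.8]
position: [0.6116, -0.0004, 0.0843]
ft_force: [0.2, -5.8, 1.2]
```

```bash

python3 -m creep '[{"translation":[-1,-1,0],"roll":0,"gripper":0},{"translation":[-1.5,-1.5,0],"roll":0,"gripper":0},{"translation":[-1.5,-1.5,0],"roll":0,"gripper":0},{"translation":[-1.5,-1.5,0],"roll":0,"gripper":0}]'
python3 - <<'E'
from h import *
S=snap('side','s7.png');print(state()['q'],state()['moment'])
cv2.imwrite('pics/v7.png',cv2.resize(S[120:270,230:420],None,fx=4,fy=4,interpolation=cv2.INTER_CUBIC))
E
```

```text
time: 35.43
position: [0.611, -0.0005, 0.0844]
tool_rot: [0.749, 0.663, 0.001, 0.002]
ft_force: [4.0, -5.6, -1.6]
grip_width: 0.0085
grip_force: 24.9
[-1.83040419e-01  6.80685662e-01  1.57962284e+00 -1.00989343e-03
  8.77531540e-01 -5.99945044e-02] [-0.74036967 -0.70938297 -0.13099542]
```

View pics/v7.png

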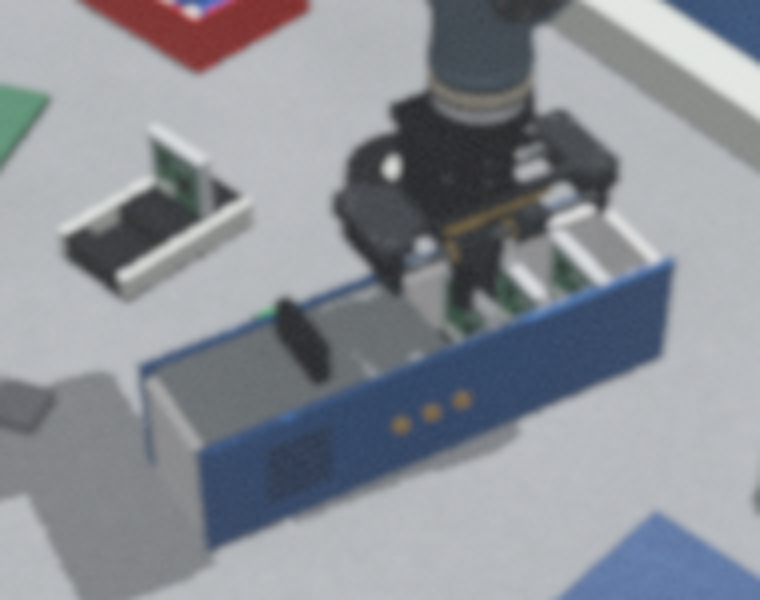

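The tested card stands in the rack, and cards are visible in bays 1 and 2. The third is in the gripper, part-way into bay0, with light side contact. I'll ease the x push and continue down.

```bash

python3 -m creep '[{"translation":[-0.5,1,2],"roll":0,"gripper":0},{"translation":[-0.5,1,4],"roll":0,"gripper":0},{"translation":[-0.5,1,4],"roll":0,"gripper":0}]' | egrep 'pos|ft|rot'
python3 -m creep '[{"translation":[0,0,2],"roll":0,"gripper":0},{"translation":[0,0,4],"roll":0,"gripper":0},{"translation":[0,0,4],"roll":0,"gripper":0}]' | egrep 'pos|ft|rot'
```

```text
position: [0.61, -0.0004, 0.0801]
tool_rot: [0.749, 0.663, -0.0, -0.0]
ft_force: [1.6, -3.6, 0.1]
position: [0.6096, -0.0003, 0.0767]
tool_rot: [0.749, 0.663, -0.001, -0.0]
ft_force: [-0.3, -4.3, 5.4]
```

```bash

python3 -m creep '[{"translation":[0,0,0],"roll":0,"gripper":30},{"translation":[0,0,0],"roll":0,"gripper":30},{"translation":[0,0,0],"roll":0,"gripper":30},{"translation":[0,0,0],"roll":0,"gripper":30},{"translation":[0,0,0],"roll":0,"gripper":30}]' | egrep 'pos|ft|wid'
python3 -m creep '[{"translation":[0,0,-30],"roll":0,"gripper":30},{"translation":[0,0,-70],"roll":0,"gripper":30},{"translation":[0,0,-110],"roll":0,"gripper":30},{"translation":[0,0,-125],"roll":0,"gripper":30},{"translation":[0,0,-125],"roll":0,"gripper":30}]' | egrep 'pos|ft'
python3 -m creep '[{"translation":[0,-135,0],"roll":0,"gripper":60},{"translation":[0,-135,0],"roll":0,"gripper":60},{"translation":[0,-135,0],"roll":0,"gripper":60},{"translation":[0,-135,0],"roll":0,"gripper":60},{"translation":[0,-135,0],"roll":0,"gripper":60}]' | egrep 'pos|ft'
python3 - <<'E'
from h import *
T=snap('top','t8.png');S=snap('side','s8.png')
a=cv2.resize(T[125:205,290:365],None,fx=5,fy=5,interpolation=cv2.INTER_CUBIC);b=cv2.resize(S[160:250,310:405],None,fx=4.4,fy=4.4,interpolation=cv2.INTER_CUBIC)[:400]
o=np.zeros((400,a.shape[1]+b.shape[1],3),np.uint8);o[:a.shape[0],:a.shape[1]]=a;o[:b.shape[0],a.shape[1]:]=b;cv2.imwrite('pics/v8.png',o)
print(px2w('top',(0,0),.08)[:1],[w2px('top',[(*loc(st,x),.084)]).round(1).tolist() for x in(.047,.095,.143)])
plan((.4732,.0214,.121,-7.05))
E
```

```text
position: [0.6097, 0.0005, 0.076]
ft_force: [-0.2, 1.1, 0.0]
grip_width: 0.0281
position: [0.6134, -0.0003, 0.2066]
ft_force: [0.3, -0.2, -0.0]
position: [0.4706, 0.0178, 0.2]
ft_force: [-0.1, -0.7, -0.1]
[1.18734887] [[[325.0, 178.6]], [[327.1, 164.3]], [[329.2, 150.0]]]
[4.6, -4.0, 80.2] roll 0.0 rows 3
```

View pics/v8.png

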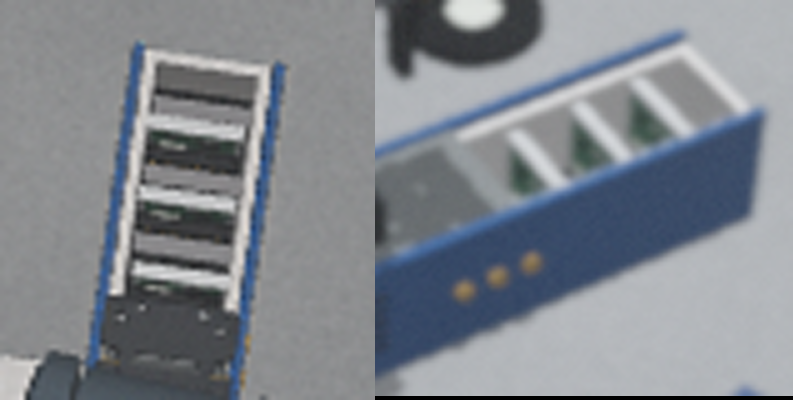

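Three parallel card tops at equal spacing, (194,126), (189,200) and (183,275) in the crop, all seated. Now I'll close the cover.

```bash

python3 -m creep '[{"translation":[4,-4,20],"roll":0,"gripper":60},{"translation":[4,-4,50],"roll":0,"gripper":60},{"translation":[4,-4,72],"roll":0,"gripper":60},{"translation":[4,-4,79],"roll":0,"gripper":60},{"translation":[4,-4,79],"roll":0,"gripper":30}]' 5| egrep 'pos|ft'
python3 -m creep '[{"translation":[0,0,0],"roll":0,"gripper":5},{"translation":[0,0,0],"roll":0,"gripper":5},{"translation":[0,0,0],"roll":0,"gripper":5},{"translation":[0,0,0],"roll":0,"gripper":5},{"translation":[0,0,0],"roll":0,"gripper":5}]' 5 | egrep 'pos|ft|wid'
python3 -m creep '[{"translation":[0,0,0],"roll":0,"gripper":5},{"translation":[0,0,0],"roll":0,"gripper":5},{"translation":[0,0,0],"roll":0,"gripper":5},{"translation":[0,0,0],"roll":0,"gripper":5},{"translation":[0,0,0],"roll":0,"gripper":5}]' 20 | egrep 'pos|ft|wid'
```

```text
position: [0.473, 0.0207, 0.1205]
ft_force: [-0.0, 0.5, -0.3]
position: [0.4733, 0.0206, 0.1233]
ft_force: [-0.4, -0.4, 0.7]
grip_width: 0.0277
position: [0.4734, 0.0207, 0.1229]
ft_force: [0.9, 0.5, 3.7]
grip_width: 0.0131
```

```bash

python3 -m creep '[{"translation":[0,35,0],"roll":0,"gripper":5},{"translation":[0,70,0],"roll":0,"gripper":5},{"translation":[0,105,0],"roll":0,"gripper":5},{"translation":[0,140,0],"roll":0,"gripper":5},{"translation":[0,140,0],"roll":0,"gripper":5}]' | egrep 'pos|ft|wid'
python3 -m creep '[{"translation":[0,15,0],"roll":0,"gripper":5},{"translation":[0,30,0],"roll":0,"gripper":5},{"translation":[0,36,0],"roll":0,"gripper":5},{"translation":[0,36,0],"roll":0,"gripper":5}]' | egrep 'pos|ft|wid'
for i in 1 2 3; do python3 -m creep '[{"translation":[0,2,0],"roll":0,"gripper":5},{"translation":[0,4,0],"roll":0,"gripper":5},{"translation":[0,4,0],"roll":0,"gripper":5}]' | egrep 'pos|ft'; done
```

```text
position: [0.6187, 0.0026, 0.1226]
ft_force: [2.4, -0.7, 4.9]
grip_width: 0.0132
position: [0.649, -0.0012, 0.1226]
ft_force: [1.7, -1.4, 3.7]
grip_width: 0.0133
position: [0.6505, -0.0014, 0.1226]
ft_force: [-1.0, -1.7, 4.3]
position: [0.6552, -0.0019, 0.1226]
ft_force: [-1.6, -1.3, 4.7]
position: [0.6568, -0.0021, 0.1225]
ft_force: [-6.5, -1.9, 9.8]
```

```bash

python3 -m creep '[{"translation":[0,2,0],"roll":0,"gripper":5},{"translation":[0,4,0],"roll":0,"gripper":5},{"translation":[0,4,0],"roll":0,"gripper":5}]' | egrep 'pos|ft'
python3 -m creep '[{"translation":[0,-4,0],"roll":0,"gripper":5},{"translation":[0,-4,0],"roll":0,"gripper":40},{"translation":[0,-4,0],"roll":0,"gripper":40},{"translation":[0,-4,0],"roll":0,"gripper":40},{"translation":[0,-4,0],"roll":0,"gripper":40}]' | egrep 'pos|ft|wid'
python3 -m creep '[{"translation":[0,0,0],"roll":0,"gripper":40},{"translation":[0,0,-30],"roll":0,"gripper":40},{"translation":[0,0,-60],"roll":0,"gripper":40},{"translation":[0,0,-80],"roll":0,"gripper":40},{"translation":[0,0,-80],"roll":0,"gripper":0}]' | egrep 'pos|ft|wid'
python3 - <<'E'
from fit2 import *
T=cv2.imread('pics/t0.png');S=cv2.imread('pics/s0.png')
m=(T[...,1].astype(int)-T[...,2]>40);m[:,:285]=0;m[:,310:]=0;m[:200]=0;m[225:]=0
v,u=np.nonzero(m)
for z in(.03,.05,.07,.09):
    p=px2w('top',(u.mean(),v.mean()),z);d=p[:2]-st[:2];c,s=np.cos(st[2]),np.sin(st[2]);print(z,p[:2].round(4),'local',(c*d[0]+s*d[1]).round(4),(-s*d[0]+c*d[1]).round(4),w2px('side',[p]).round(1))
m=(S[...,1].astype(int)-S[...,2]>25);m[:180]=0;m[230:]=0;m[:,:280]=0;m[:,380:]=0
v,u=np.nonzero(m);print(len(u),(u.mean(),v.mean(),v.min(),v.max(),u.min(),u.max()) if len(u) else '')
p=px2w('top',(296.03,210.9),.05);plan((p[0],p[1],.2,-7.05))
E
```

```text
position: [0.6568, -0.0021, 0.1224]
ft_force: [-13.0, -1.0, 14.7]
position: [0.6596, -0.0019, 0.1218]
ft_force: [0.6, 0.3, 0.2]
grip_width: 0.0323
position: [0.663, -0.0025, 0.2077]
ft_force: [1.3, -0.1, 0.5]
grip_width: 0.0377
0.03 [0.5023 0.0978] local -0.0705 0.0822 [[298.2 205.6]]
0.05 [0.5016 0.0966] local -0.071 0.081 [[297.9 201. ]]
0.07 [0.501  0.0955] local -0.0715 0.0798 [[297.7 196.3]]
0.09 [0.5003 0.0943] local -0.0721 0.0786 [[297.4 191.6]]
127 (np.float64(329.244094488189), np.float64(202.85826771653544), np.int64(190), np.int64(229), np.int64(280), np.int64(379))
[78.7, -172.3, 7.7] roll 0.1 rows 5
```

```bash

python3 -m creep '[{"translation":[79,-170,5],"roll":0,"gripper":0},{"translation":[79,-170,5],"roll":0,"gripper":0},{"translation":[79,-170,5],"roll":0,"gripper":0},{"translation":[79,-170,5],"roll":0,"gripper":0},{"translation":[79,-170,5],"roll":0,"gripper":0}]' 10 | egrep 'pos|wid'
python3 -m creep '[{"translation":[0,0,40],"roll":0,"gripper":0},{"translation":[0,0,70],"roll":0,"gripper":0},{"translation":[0,0,80],"roll":0,"gripper":0},{"translation":[0,0,80],"roll":0,"gripper":0},{"translation":[0,0,80],"roll":0,"gripper":0}]' | egrep 'pos|ft|wid'
python3 - <<'E'
from fit2 import *
S=snap('side','s9.png')
plan((.5016,.0966,.1,-7.05))
cv2.imwrite('pics/v9.png',cv2.resize(S[130:240,240:410],None,fx=4,fy=4,interpolation=cv2.INTER_CUBIC))
E
```

```text
position: [0.494, 0.0992, 0.196]
grip_width: 0.0078
position: [0.5005, 0.0969, 0.1171]
ft_force: [-0.2, -0.3, -0.1]
grip_width: 0.0006
[-0.2, 0.3, 18.0] roll 0.0 rows 1
```

View pics/v9.png

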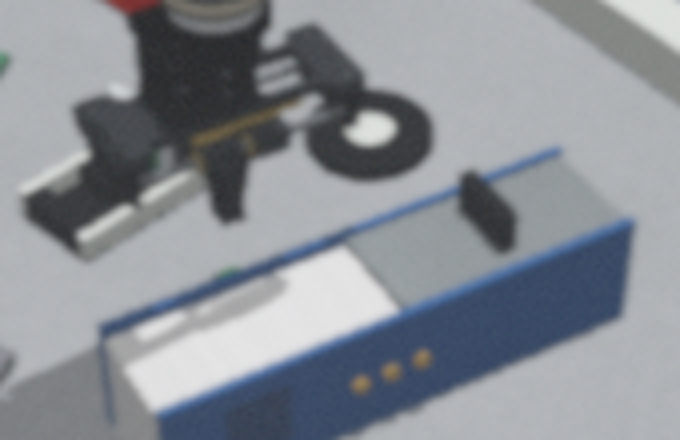

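The cover is shut, and the closed fingertips are above the button, whose green edge shows at (230,272). I'll step down until I feel contact.

```bash

for i in 1 2 3 4; do python3 -m creep '[{"translation":[0,0,5],"roll":0,"gripper":0},{"translation":[0,0,8],"roll":0,"gripper":0},{"translation":[0,0,8],"roll":0,"gripper":0}]' | egrep 'pos|ft'; done
```

```text
position: [0.5006, 0.0968, 0.1097]
ft_force: [0.3, -0.6, -0.3]
position: [0.4998, 0.097, 0.101]
ft_force: [-1.0, -0.3, 0.5]
position: [0.4997, 0.097, 0.0927]
ft_force: [0.5, 0.5, 0.3]
position: [0.4998, 0.097, 0.0847]
ft_force: [-0.6, -0.5, 0.4]
```

```bash

for i in 1 2 3 4 5; do python3 -m creep '[{"translation":[0,0,3],"roll":0,"gripper":0},{"translation":[0,0,3],"roll":0,"gripper":0}]' | egrep 'pos|ft'; done
```

```text
position: [0.5, 0.097, 0.082]
ft_force: [-0.3, -0.2, 0.4]
position: [0.5001, 0.097, 0.0791]
ft_force: [0.5, 0.7, -0.2]
position: [0.5, 0.097, 0.0761]
ft_force: [0.1, 0.2, -0.6]
position: [0.5, 0.097, 0.0731]
ft_force: [0.1, -0.0, 0.1]
position: [0.5, 0.097, 0.0701]
ft_force: [-0.0, 0.3, 0.4]
```

```bash

for i in 1 2 3; do python3 -m creep '[{"translation":[0,0,3],"roll":0,"gripper":0},{"translation":[0,0,3],"roll":0,"gripper":0}]' | egrep 'pos|ft'; done
```

```text
position: [0.5, 0.097, 0.067]
ft_force: [-0.2, -0.1, -0.3]
position: [0.5, 0.097, 0.064]
ft_force: [-0.5, 0.3, 0.8]
position: [0.5, 0.097, 0.061]
ft_force: [-0.3, 0.5, 0.1]
```

```bash

for i in 1 2 3; do python3 -m creep '[{"translation":[0,0,2],"roll":0,"gripper":0},{"translation":[0,0,2],"roll":0,"gripper":0}]' | egrep 'pos|ft'; done
```

```text
position: [0.5001, 0.097, 0.0592]
ft_force: [0.0, 0.1, 0.8]
position: [0.5001, 0.097, 0.0572]
ft_force: [0.9, 0.0, 0.1]
position: [0.5001, 0.097, 0.0552]
ft_force: [0.5, -0.4, 0.6]
```

```bash

python3 -m creep '[{"translation":[8,1,0],"roll":0,"gripper":0},{"translation":[8,1,0],"roll":0,"gripper":0},{"translation":[8,1,0],"roll":0,"gripper":0}]' | egrep 'pos|ft'
for i in 1 2 3 ; do python3 -m creep '[{"translation":[0,0,2],"roll":0,"gripper":0},{"translation":[0,0,2],"roll":0,"gripper":0}]' | egrep 'pos|ft'; done
python3 - <<'E'
from h import *
T=snap('side','s10.png')
cv2.imwrite('pics/v10.png',cv2.resize(T[140:230,250:350],None,fx=6,fy=6,interpolation=cv2.INTER_CUBIC))
E
```

```text
position: [0.5025, 0.1053, 0.0555]
ft_force: [0.2, 0.3, -1.1]
position: [0.5023, 0.105, 0.0534]
ft_force: [1.0, 1.2, 1.2]
position: [0.5024, 0.1049, 0.0514]
ft_force: [-0.1, 1.4, 2.5]
position: [0.5024, 0.1049, 0.0494]
ft_force: [0.0, 2.1, 3.3]
```

View pics/v10.png

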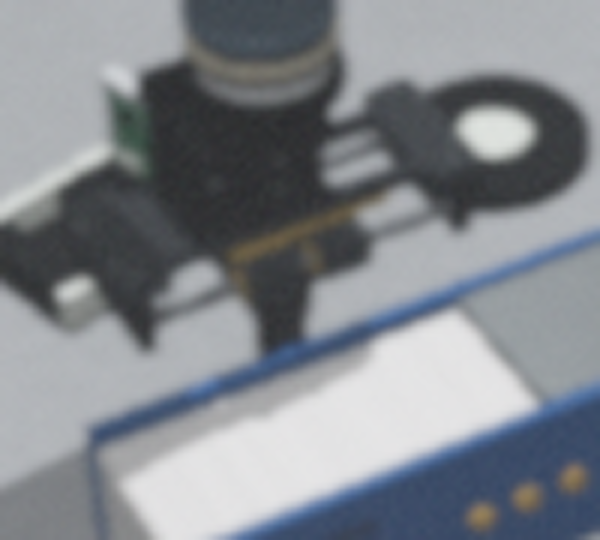

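The fingers touched the button at TCP z ≈ 0.0545, and the force is rising at the spring's rate. I'll lift, shift a little further from the rail, then press fully.

```bash

python3 -m creep '[{"translation":[0,0,-8],"roll":0,"gripper":0},{"translation":[3,0,-8],"roll":0,"gripper":0},{"translation":[3,0,-2],"roll":0,"gripper":0},{"translation":[3,0,0],"roll":0,"gripper":0},{"translation":[3,0,0],"roll":0,"gripper":0}]' | egrep 'pos|ft'
for i in 1 2 3; do python3 -m creep '[{"translation":[0,0,1],"roll":0,"gripper":0},{"translation":[0,0,1],"roll":0,"gripper":0}]' | egrep 'pos|ft'; done
```

```text
position: [0.5034, 0.1079, 0.0492]
ft_force: [1.6, 1.7, 3.7]
position: [0.5034, 0.1079, 0.0485]
ft_force: [1.7, 1.0, 3.8]
position: [0.5034, 0.1079, 0.0476]
ft_force: [1.7, 2.5, 5.0]
position: [0.5034, 0.1079, 0.0472]
ft_force: [1.2, 1.8, 9.2]
```

Position has stopped following and the force is jumping, so this is the bottom. I'll press a bit harder, then release and retreat.

```bash

for i in 1 2; do python3 -m creep '[{"translation":[0,0,1],"roll":0,"gripper":0},{"translation":[0,0,1],"roll":0,"gripper":0}]' | egrep 'pos|ft'; done
python3 -m creep '[{"translation":[0,0,0],"roll":0,"gripper":0},{"translation":[0,0,0],"roll":0,"gripper":0}]' | egrep 'pos|ft'
python3 -m creep '[{"translation":[0,0,-15],"roll":0,"gripper":0},{"translation":[0,0,-50],"roll":0,"gripper":0},{"translation":[0,0,-90],"roll":0,"gripper":0},{"translation":[0,0,-130],"roll":0,"gripper":0},{"translation":[0,0,-160],"roll":0,"gripper":0}]' | egrep 'pos|ft'
python3 -m creep '[{"translation":[120,-60,-20],"roll":0,"gripper":0},{"translation":[120,-60,-20],"roll":0,"gripper":0},{"translation":[120,-60,-20],"roll":0,"gripper":0},{"translation":[120,-60,-20],"roll":0,"gripper":0},{"translation":[120,-60,-20],"roll":0,"gripper":0}]' | egrep 'pos|ft'
python3 - <<'E'
from h import *
T=snap('top','t11.png');S=snap('side','s11.png')
o=np.zeros((560,780,3),np.uint8);o[:300,:780]=cv2.resize(T[125:260,220:460],(780,439),interpolation=cv2.INTER_CUBIC)[:300]
o[300:,:420]=cv2.resize(S[140:270,230:440],(420,260),interpolation=cv2.INTER_CUBIC);cv2.imwrite('pics/v11.png',o);print(state()['time'])
E
```

```text
position: [0.5034, 0.1079, 0.0471]
ft_force: [0.5, 1.6, 15.6]
position: [0.5034, 0.1079, 0.0469]
ft_force: [-0.5, 1.6, 22.8]
position: [0.5034, 0.1079, 0.0469]
ft_force: [-0.4, 1.6, 22.4]
position: [0.5012, 0.1075, 0.2063]
ft_force: [0.8, 0.5, -0.3]
position: [0.4549, 0.236, 0.224]
ft_force: [0.7, -0.8, -0.2]
48.0333
```

View pics/v11.png

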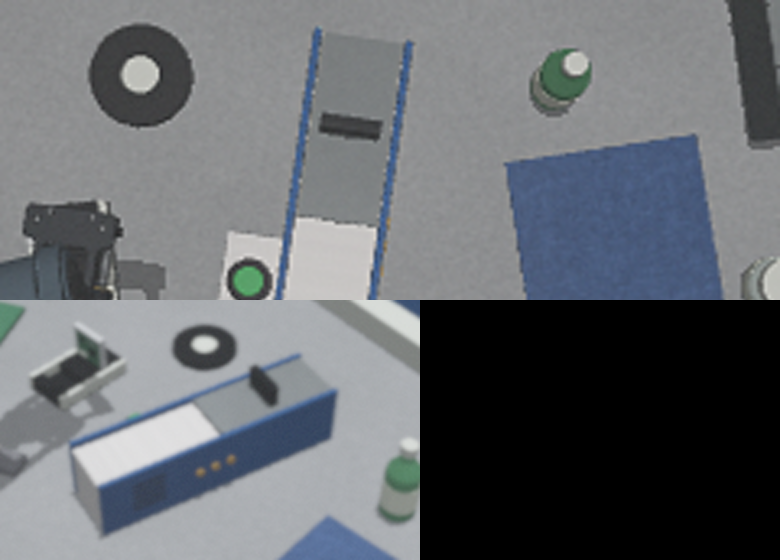

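The final view shows the cover shut, the button back up, the mat empty, the tested card upright in the rack and the bystanders in place. The press bottomed out at about 5 N, matching the spring, before the force jumped.

```bash
python3 -c "
from rig import hand_in
print(hand_in())"
```

```text
the job is handed in; nothing more can be done
None
```

The job is done and handed in at about 48 s: the one tested card is in the rack, all three new cards are seated in bays 0–2, the cover is shut, and the start button was then pressed to its stop and released; the hand-in returned no verdict.

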